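Check-weigh a packed case on a hand scale and stack it

ROBOT

A 6-joint arm with a two-finger parallel gripper is mounted at the origin on the work surface. World frame = base frame: x ahead of the robot, y to its left, z up, the work surface at z = 0. Lengths are in m, angles in rad, forces in N, time in s.
With the tool pointing down it reaches from about 0.325 to 0.85 m from the base axis. Payload 4.4 kg.
Tool frame: the origin (TCP) lies on the centre line of the jaws, within the pads' length; the fingertips stand 19 mm ahead of it and the grasp point (between the pads) is the TCP; x points along the fingers, z is the direction in which the jaws open and shut, and the axes are right-handed (so a half turn about x gives the same grasp; the last joint's range is limited). The gripper opens to 94 mm and grips with 3 to 60 N. Pads are 16 mm wide; open, the fingers measure 119 mm over their backs; the gripper's body (75 mm by 177 mm) begins 78 mm behind the grasp point.
Start: joints at [-1.488, 0.207, 1.542, -0, 1.393, -0.15], TCP at [0.133, -0.559, 0.224] pointing down, gripper open.
Joint ranges: [-2.73, 2.73], [-0.86, 2.22], [0.23, 2.46], [-1.11, 4.25], [0.08, 2.63], [-2.82, 2.82]. Speed limits (rad/s): [2.79, 2.79, 3.14, 3.14, 3.14, 3.14].

INTERFACE

Orientations are given as a rotation vector (axis times angle).
In Python, from cell import env, imaging, job_done gives the robot as it stands. The module is installed in compiled form; this text tells all that it offers.
- The arm moves only by the tool servo_tool, never from a script. Its argument "motion" is a list of rows, each an object with "offset": the shift along the tool's x, y, z in m, a list of three; "dr": the turn, a rotation vector about the tool's x, y, z in degrees, a list of three. In form: [{"offset": [dx, dy, dz], "dr": [wx, wy, wz]}, ...]. A call has 1 to 12 rows; each row shifts and turns the commanded pose from where the row before left it, along the tool's axes as they then stand; what a row does not reach is not made up. A row lasts 1/12 s, in which the tool goes at most 41.7 mm and 7.16 degrees, less where a joint would pass 70% of its speed; a pose out of reach is approached as far as the arm can. A call with a gripper value outside its range is refused whole. "jaw" is the closure, from 0 (fully open) to 1 (shut), set as the call begins (left out, the last holds). The fingers move at their own pace and stop on an object; the grip force is fixed at half the most. Time passes only in rows, so rows that do not move let the fingers close. It gives the time, the measured TCP pose, the force and the opening at its end, in the units of the state.
- env.get_state(): the state, without advancing time (a new reading comes with each control period).
- imaging.camera(name): name is "scene" or "top" or "wrist"; returns the picture (420x560x3 uint8, red, green, blue); there is no depth.
- imaging.camera_info(name): a dict with "vfov" (degrees; the focal length in pixels is half the picture's height over the tangent of half this angle, whatever the lens; pixels are square), "cx", "cy" (the principal point, pixels), "world_from_camera" (4x4, takes a point from camera to world coordinates); the wrist camera has in their place "tool_from_camera" (4x4, takes a point from camera to tool coordinates, whose origin is the TCP and whose axes are the tool frame's). Camera axes: x right, y up, looking along -z (the intrinsics and any distortion apply to the point x, -y, -z); pixel columns grow to the right and rows downward; lengths in m; the calibration is good to about 2 mm. A picture is of the moment at which its call begins: read the wrist's pose just before it. camera_info takes no time and is no camera call.
- job_done(): hands the job in, once; it reports no verdict.
The state is a dict: "time": time; "joint_positions": joint angles; "joint_vel": joint speeds; "effort": joint torques, N m; "ee_pos": TCP position; "orientation": TCP orientation; "force": force on the tool from outside, world axes, zero at the start; "ft_torque": the same for the moment, N m; "gripper_width": finger opening in m.
Only numpy, scipy, OpenCV 4.12 (cv2) and the standard library are available. Lean on these libraries where they do the work, as an engineer would, in place of code of your own. Each camera call takes 0.05 s, during which the arm holds its last target.

TASK

Weigh the small packed case before it ships: take the hand scale off its hanger by the grip bar, hook it under the middle of the case's handle and lift until the case hangs level a couple of centimetres clear of the table, holding it still for two seconds so that the weight can be read. Then, still carrying it by the scale alone and without jerking the spring to its end stop, set it down gently, square and centred, on the lid of the flat grey case, and hang the unhooked scale back on its hanger. Do not touch the packed case with the gripper or arm, and leave the cartridges, the tape roll and the mug where they are.

Things in the scene. Friction and masses are not known exactly. Their poses are not given: they have to be found in the camera images.
- scale: Tubular hand scale (160 g). Origin: middle of its black grip bar, a horizontal bar 130 mm long (along the scale's y) and 26 x 26 mm in section. A clear tube of 30 mm diameter hangs below the middle of the bar (z -13 to -85 mm). z is up along the tube. The flat steel hook below it opens towards the scale's -x side.
- hook_saddle (a point): Point on the upper face of the steel hook's saddle, where a handle bar sits when hung. It lies on the tube's axis, 130 mm below the middle of the grip bar plus the spring's stretch. The hook (40 g) is strip 16 mm wide (along y), 4 mm thick; its underside is 4 mm below this point, its roof 41 mm above it, its upright shank on the +x side, 18 to 23 mm from this point. Axes as the scale's.
- hook_tip (a point): Upper end of the hook's tip, on the -x side of the saddle: 21 mm from the saddle point along -x (24 mm at the outside) and 13 mm above it. The mouth of the hook, between tip and roof, is 28 mm high and faces -x, so the hook must pass under a handle bar moving towards its own -x, then rise.
- scale_hook (a joint): Stretch of the scale's spring in m: 0 with the hook fully up (it rests at about 0.0024 under the hook's own weight) and growing as the hook is pulled down. 163.5 N/m, so 60 mm for 1 kg; the end stop is at 68 mm.
- hanger_seat (a point): Middle between the two prongs of the dark steel desk hanger (fixed), level with their upper faces, 165 mm above the table. The scale's grip bar lies across the prongs, bar middle 13 mm above this point, tube between the prongs. At the start the scale hangs here with the hanger's yaw, up to 8 mm off-centre along y.
- hanger: The hanger; origin on the table right below hanger_seat. Its two prongs run along its x and are free at the -x end; they lie 43 mm either side of the middle, each 12 mm wide, with lips 10 mm high from 38 to 44 mm in front (-x) of the seat. The post and cross-beam are 80 to 100 mm behind (+x), no higher than the prongs. Nothing stands above the prongs.
- case: The packed black hard case, 90 x 150 x 65 mm (x, y, z), origin at the centre of its underside, standing on the table; weight unknown, 0.4 to 0.9 kg, balanced about its middle. An upright carrying handle stands on the middle of its lid.
- case_handle (a point): Centre of the case's handle bar, 103 mm above the underside of the case. The bar is 12 x 12 mm in section and runs along the case's y; 82 mm of it is free between the two posts, and there are 32 mm between the lid and its underside.
- flat_case: Flat closed grey case (fixed), 130 mm (x) by 190 mm (y) by 40 mm high. Origin: centre of its underside, on the table.
- flat_case_top (a point): Centre of the flat case's upper face (its lid), 40 mm above the table.
- cartridge_1: Lower one of a pile of two cartridge boxes, 108 x 112 x 25.5 mm; bystander. Origin under its centre.
- cartridge_2: Upper cartridge box of that pile; bystander.
- tape_roll: Roll of packing tape lying flat, 100 mm diameter, 48 mm high; bystander. Origin under its centre.
- mug: White mug, 76 mm wide, 90 mm high; bystander. Origin under its centre.
There are look-alikes about, which are no part of the job. What is shaped like the scale but yellow is not meant.

How it is judged:
By the outcome, as a careful person would: the job done as asked, in the order asked, and still so for the second after the job is handed in, with the robot touching nothing.
It also fails if it takes over 72 s, if anything falls off the work surface, if the arm or the gripper's body presses on something with over 40 N, if the wrist force passes 120 N, or if a joint passes its speed limit or range.

## Working session

There is one attempt and no reset: what is moved stays moved. The work goes in short steps, Python scripts to look and compute and a tool call to move; the robot and the scene stay as the last step left them, time stands still between calls to the robot, and variables do not carry over. Pictures are saved under pics/ and viewed, and the job is handed in when it is done.

Besides the shell and the picture viewer there is one more tool, called as name(argument=value, ...) on one line, values as JSON. servo_tool: Moves the arm, as the interface text tells. Its arguments: {"type":"object","properties":{"motion":{"type":"array","items":{"type":"object","properties":{"offset":{"type":"array","items":{"type":"number"}},"dr":{"type":"array","items":{"type":"number"}}}}},"jaw":{"type":"number"}},"required":["motion"]}

```bash
mkdir -p pics; ls; python3 - <<'E'
from cell import env, imaging
import cv2
s=env.get_state();print({k:(v if not hasattr(v,'__len__') else [round(float(x),4) for x in v]) for k,v in s.items()})
for n in ("scene","top","wrist"):
    im=imaging.camera(n);cv2.imwrite(f"pics/{n}0.png",im[:,:,::-1])
    print(n,imaging.camera_info(n))
E
```

```text
pics
{'time': 0.0, 'joint_positions': [-1.4875, 0.2074, 1.5429, -0.0, 1.3934, -0.1505], 'joint_vel': [0.0009, -0.0011, 0.0008, -0.0003, -0.0001, -0.0006], 'effort': [-0.0023, -37.0889, -28.1417, 0.0697, 0.0362, -0.0002], 'ee_pos': [0.1331, -0.5586, 0.2233], 'orientation': [1.0368, 1.3123, -1.0342], 'force': [0.408, 0.6432, 0.3764], 'ft_torque': [-0.0148, 0.0442, -0.0227], 'gripper_width': 0.0939024410535607}
scene {'vfov': 44.38897106926365, 'cx': 280.9539017137957, 'cy': 216.3968340205418, 'world_from_camera': array([[-0.85599736, -0.39858263,  0.32924217,  1.03424234],
       [ 0.51690552, -0.64904002,  0.55817178,  0.66520517],
       [-0.00878624,  0.64798067,  0.7616061 ,  1.07420944],
       [ 0.        ,  0.        ,  0.        ,  1.        ]])}
top {'vfov': 44.71341976642002, 'cx': 288.2414211329753, 'cy': 209.55861626030392, 'world_from_camera': array([[-1.37496959e-04,  9.81573055e-01, -1.91087203e-01,
         3.46113736e-01],
       [-9.99954534e-01, -1.95693079e-03, -9.33280621e-03,
        -3.23171921e-02],
       [-9.53477553e-03,  1.91077231e-01,  9.81528695e-01,
         1.53716185e+00],
       [ 0.00000000e+00,  0.00000000e+00,  0.00000000e+00,
         1.00000000e+00]])}
wrist {'vfov': 68.29965511890153, 'cx': 278.6040963686962, 'cy': 209.76499411726903, 'tool_from_camera': array([[-2.33382531e-04,  2.76787533e-01, -9.60931115e-01,
        -1.59354135e-01],
       [-2.38977575e-05,  9.60931139e-01,  2.76787546e-01,
         8.01863853e-02],
       [ 9.99999972e-01,  8.75614770e-05, -2.17649940e-04,
         2.35097483e-04],
       [ 0.00000000e+00,  0.00000000e+00,  0.00000000e+00,
         1.00000000e+00]])}
```

View pics/scene0.png

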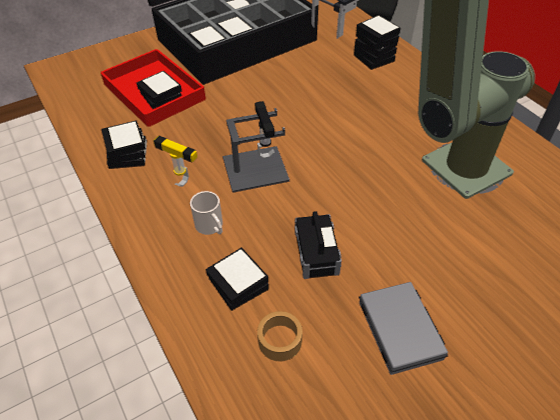

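View pics/top0.png

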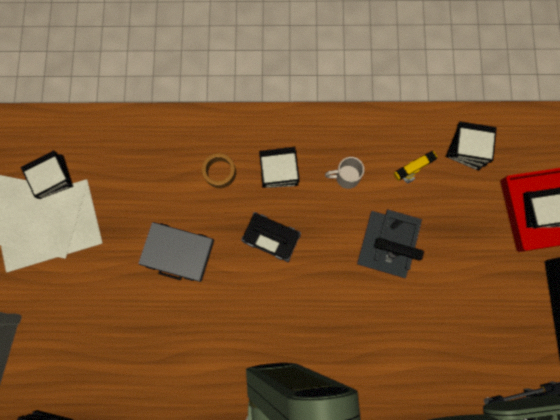

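View pics/wrist0.png

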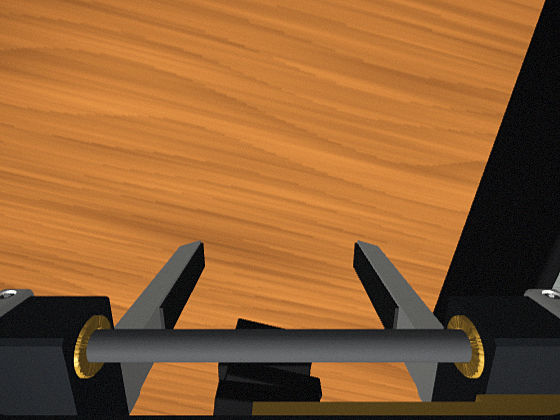

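The scene view shows the black scale on the hanger at (265,125), the yellow look-alike at (175,150), the packed case at (318,243) and the flat case at (402,325). In the top view the scale is at (400,248), the packed case at (270,238) and the flat case at (177,252). Next I'll take close crops.

```bash
python3 - <<'E'
import cv2
t=cv2.imread("pics/top0.png");s=cv2.imread("pics/scene0.png")
cv2.imwrite("pics/c1.png",cv2.resize(t[190:290,340:440],None,fx=6,fy=6,interpolation=cv2.INTER_CUBIC))
cv2.imwrite("pics/c2.png",cv2.resize(t[200:290,130:310],None,fx=4,fy=4,interpolation=cv2.INTER_CUBIC))
cv2.imwrite("pics/c3.png",cv2.resize(s[90:200,140:300],None,fx=5,fy=5,interpolation=cv2.INTER_CUBIC))
E
```

```text
(no output)
```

View pics/c1.png

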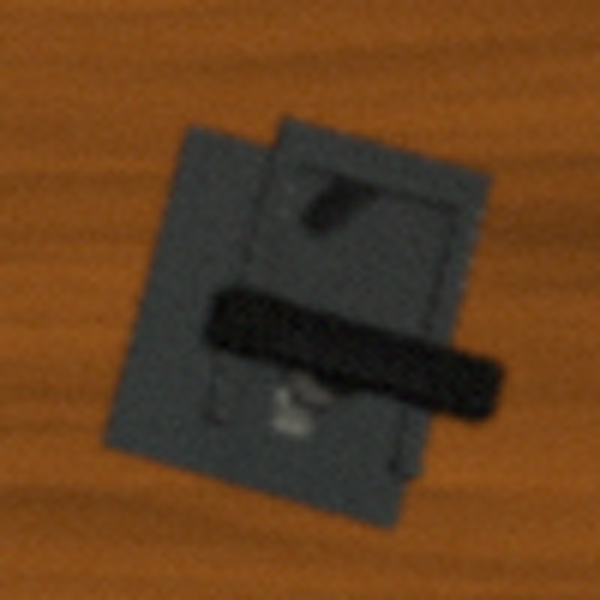

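View pics/c2.png

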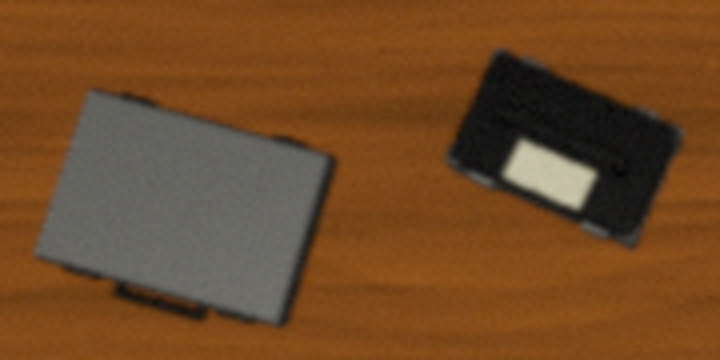

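View pics/c3.png

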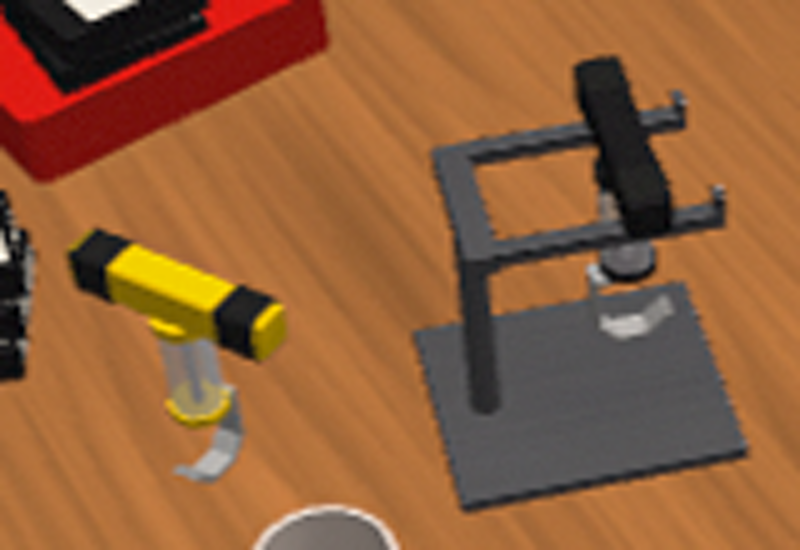

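Candidates, in top-view pixels: the black scale on the hanger at (400,248) and the yellow-and-black look-alike at (415,166). In crop c3 the hanger's scale has a plain black grip, a clear tube and a steel hook, so that's the one. Cartridge stacks, the red tray and other clutter aren't candidates.

Next I'll measure from the top view and cross-check against the scene view.

```bash
cat > h.py <<'E'
import numpy as np, cv2
from scipy.spatial.transform import Rotation as R
from cell import env, imaging
def cam(name,st=None):
    i=imaging.camera_info(name)
    f=210/np.tan(np.radians(i['vfov']/2))
    if name=='wrist':
        T=np.eye(4);T[:3,:3]=R.from_rotvec(st['orientation']).as_matrix();T[:3,3]=st['ee_pos']
        M=T@i['tool_from_camera']
    else: M=i['world_from_camera']
    return f,i['cx'],i['cy'],M
def ray(c,p):
    f,cx,cy,M=c
    d=np.array([(p[0]-cx)/f,-(p[1]-cy)/f,-1.])
    return M[:3,3],M[:3,:3]@d
def onz(c,p,z):
    o,d=ray(c,p);return o+d*(z-o[2])/d[2]
def proj(c,X):
    f,cx,cy,M=c
    q=M[:3,:3].T@(np.asarray(X)-M[:3,3]);return np.array([cx-f*q[0]/q[2],cy+f*q[1]/q[2]])
def snap(name,fn):
    st=env.get_state();im=imaging.camera(name)[:,:,::-1].copy();cv2.imwrite('pics/'+fn,im);return im,cam(name,st),st
E
python3 - <<'E'
from h import *
c=cam('top');im=cv2.imread('pics/top0.png')
def crop(x0,y0,s,pts): return [(x0+(u+.5)/s-.5,y0+(v+.5)/s-.5) for u,v in pts]
def rep(n,pts,z):
    P=np.array([onz(c,p,z) for p in pts]);print(n,P[:,:2].round(4).tolist(),'ctr',P.mean(0).round(4))
    print('  sides',[round(float(np.linalg.norm(P[i]-P[(i+1)%4])),4) for i in range(4)],'ang',[round(float(np.degrees(np.arctan2(*(P[(i+1)%4]-P[i])[[1,0]]))),1) for i in range(4)])
rep('flat',crop(130,200,4,[(92,90),(333,156),(283,326),(36,258)]),.04)
rep('case',crop(130,200,4,[(497,50),(682,130),(634,244),(448,162)]),.065)
rep('bar',crop(340,190,6,[(220,288),(503,357),(492,420),(207,345)]),.191)
rep('base',crop(340,190,6,[(188,125),(490,178),(395,527),(103,445)]),.0)
# colour-mask flat
hsv=cv2.cvtColor(im,cv2.COLOR_BGR2HSV)
m=((hsv[...,1]<50)&(hsv[...,2]>70)&(hsv[...,2]<150)).astype(np.uint8)
m[:, :130]=0;m[:,225:]=0;m[:215]=0;m[:285]=m[:285];m[290:]=0
m=cv2.morphologyEx(m,cv2.MORPH_OPEN,np.ones((3,3)))
k=max(cv2.findContours(m,0,2)[0],key=cv2.contourArea);r=cv2.minAreaRect(k);print(r)
rep('flatmask',cv2.boxPoints(r),.04)
m=(hsv[...,2]<60).astype(np.uint8);m[:,:235]=0;m[:,310:]=0;m[:205]=0;m[270:]=0
k=max(cv2.findContours(m,0,2)[0],key=cv2.contourArea);r=cv2.minAreaRect(cv2.convexHull(k));print(r)
rep('casemask',cv2.boxPoints(r),.065)
E
```

```text
flat [[0.6002, 0.3862], [0.5504, 0.2049], [0.4257, 0.2379], [0.4753, 0.421]] ctr [0.5129 0.3125 0.04  ]
  sides [0.188, 0.129, 0.1897, 0.1297] ang [-105.4, 165.2, 74.8, -15.6]
case [[0.6252, 0.0826], [0.5657, -0.0529], [0.4828, -0.018], [0.5425, 0.1172]] ctr [0.5541 0.0322 0.065 ]
  sides [0.148, 0.09, 0.1477, 0.0897] ang [-113.7, 157.1, 66.2, -22.7]
bar [[0.532, -0.253], [0.5012, -0.3763], [0.4735, -0.3701], [0.5067, -0.2465]] ctr [ 0.5033 -0.3115  0.191 ]
  sides [0.1271, 0.0284, 0.128, 0.0261] ang [-104.0, 167.4, 75.0, -14.5]
base [[0.6422, -0.2708], [0.6145, -0.4232], [0.4384, -0.3673], [0.4793, -0.2233]] ctr [ 0.5436 -0.3211  0.    ]
  sides [0.1548, 0.1847, 0.1496, 0.1697] ang [-100.3, 162.4, 74.2, -16.3]
((175.0882568359375, 251.18470764160156), (63.3630256652832, 43.52597427368164), 15.64224624633789)
flatmask [[0.4769, 0.4209], [0.6016, 0.3928], [0.55, 0.2091], [0.427, 0.2398]] ctr [0.5139 0.3156 0.04  ]
  sides [0.1278, 0.1908, 0.1268, 0.1878] ang [-12.7, -105.7, 166.0, 74.6]
((270.73712158203125, 236.2165069580078), (51.478050231933594, 31.678802490234375), 23.96249008178711)
casemask [[0.5422, 0.1196], [0.6277, 0.0833], [0.5655, -0.0546], [0.4813, -0.0171]] ctr [0.5542 0.0328 0.065 ]
  sides [0.093, 0.1513, 0.0921, 0.1496] ang [-23.0, -114.3, 156.0, 66.0]
```

```bash
cat >> h.py <<'E'
def tgt(p,yaw,flip=1):
    # tool x down, tool z = flip*scale x (yaw)
    a=np.radians(yaw);z=flip*np.array([np.cos(a),np.sin(a),0]);x=np.array([0,0,-1.]);y=np.cross(z,x)
    return np.array(p,float),np.c_[x,y,z]
def delta(st,p,Rm):
    R0=R.from_rotvec(st['orientation']).as_matrix()
    return (R0.T@(p-np.array(st['ee_pos']))).round(4),np.degrees(R.from_matrix(R0.T@Rm).as_rotvec()).round(2)
E
python3 - <<'E'
from h import *
st=env.get_state();print(R.from_rotvec(st['orientation']).as_matrix().round(3))
for f in (1,-1):
    p,Rm=tgt([.43,-.30,.33],-14.8,f);print(f,delta(st,p,Rm),'y axis',Rm[:,1].round(2))
E
```

```text
[[-0.     0.973  0.232]
 [ 0.002  0.232 -0.973]
 [-1.     0.    -0.002]]
1 (array([-0.106 ,  0.3488, -0.1832]), array([-61.81,  -0.08,  -0.07])) y axis [0.26 0.97 0.  ]
-1 (array([-0.106 ,  0.3488, -0.1832]), array([ 1.1819e+02, -8.0000e-02,  9.0000e-02])) y axis [-0.26 -0.97 -0.  ]
```

```bash
python3 - <<'E'
from h import *
st=env.get_state()
p,Rm=tgt([.503,-.311,.33],-14.8,1);d,r=delta(st,p,Rm);print(d,r,d/12)
E
```

```text
[-0.106   0.4172 -0.1555] [-61.81  -0.08  -0.07] [-0.00883333  0.03476667 -0.01295833]
```

servo_tool(motion=[{"offset": [-0.009,0.035,-0.013],"dr": [0,0,0]},{"offset": [-0.009,0.035,-0.013],"dr": [0,0,0]},{"offset": [-0.009,0.035,-0.013],"dr": [0,0,0]},{"offset": [-0.009,0.035,-0.013],"dr": [0,0,0]},{"offset": [-0.009,0.035,-0.013],"dr": [0,0,0]},{"offset": [-0.009,0.035,-0.013],"dr": [0,0,0]},{"offset": [-0.009,0.035,-0.013],"dr": [0,0,0]},{"offset": [-0.009,0.035,-0.013],"dr": [0,0,0]},{"offset": [-0.009,0.035,-0.013],"dr": [0,0,0]},{"offset": [-0.009,0.035,-0.013],"dr": [0,0,0]},{"offset": [-0.009,0.035,-0.013],"dr": [0,0,0]},{"offset": [-0.009,0.035,-0.013],"dr": [0,0,0]}], jaw=0)

```text
time: 1.15
ee_pos: [0.5068, -0.3088, 0.3326]
orientation: [1.035, 1.311, -1.035]
force: [0.6, -0.7, -0.1]
gripper_width: 0.0939
```

servo_tool(motion=[{"offset": [0,0,0],"dr": [-6.2,0,0]},{"offset": [0,0,0],"dr": [-6.2,0,0]},{"offset": [0,0,0],"dr": [-6.2,0,0]},{"offset": [0,0,0],"dr": [-6.2,0,0]},{"offset": [0,0,0],"dr": [-6.2,0,0]},{"offset": [0,0,0],"dr": [-6.2,0,0]},{"offset": [0,0,0],"dr": [-6.2,0,0]},{"offset": [0,0,0],"dr": [-6.2,0,0]},{"offset": [0,0,0],"dr": [-6.2,0,0]},{"offset": [0,0,0],"dr": [-6.0,0,0]},{"offset": [0,0,0],"dr": [0,0,0]},{"offset": [0,0,0],"dr": [0,0,0]}])

```text
time: 2.15
ee_pos: [0.5055, -0.3102, 0.332]
orientation: [0.205, 1.562, -0.205]
force: [-0.9, 0.1, 0.2]
gripper_width: 0.0939
```

```bash
python3 - <<'E'
from h import *
im,c,st=snap('wrist','w1.png')
print(np.round(st['ee_pos'],4),st['time'],np.round(st['joint_positions'],2))
p,Rm=tgt([.503,-.311,.33],-14.8,1);print(delta(st,p,Rm))
E
```

```text
[ 0.5055 -0.3102  0.332 ] 2.15 [-0.7   0.19  1.35 -0.    1.61 -0.44]
(array([ 0.002 , -0.0014, -0.0022]), array([-0.16, -0.04, -0.02]))
```

View pics/w1.png

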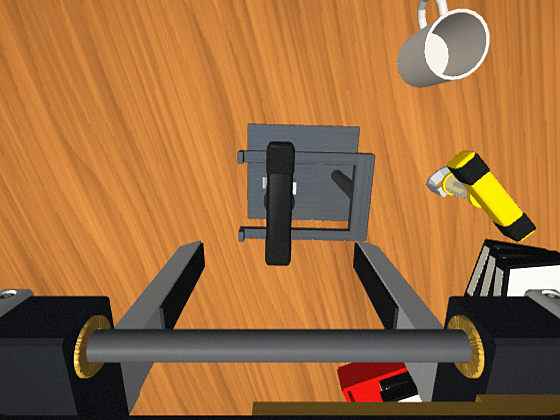

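The wrist view shows the black bar at (279,203), roughly upright in the image between the prongs. The lips are on the left (-x), and the yellow look-alike is at (490,195). Now I'll measure the bar and the prongs.

```bash
python3 - <<'E'
import cv2
im=cv2.imread('pics/w1.png');cv2.imwrite('pics/w1c.png',cv2.resize(im[115:275,225:385],None,fx=3.75,fy=3.75,interpolation=cv2.INTER_CUBIC))
from h import *
g=im.max(2);print(g[200,255:305]);print(g[130:150,279],g[255:275,279])
E
```

```text
[103 111 107 104 110 104 111 110 104  49  45  38  30  23  45  63  63  61
  54  51  49  47  50  42  43  42  41  37  46  33  36  38  41  41  31  30
  16  31  41  57 111 109 101 101 104 106 107 100 108 103]
[109 116 113 114 115 113 113 107 114 109 124  65  20  16  28  27  50  47
  34  45] [ 36  35  38  32  38  37  35  39  31  27  99 220 228 228 227 223 229 226
 224 228]
```

View pics/w1c.png

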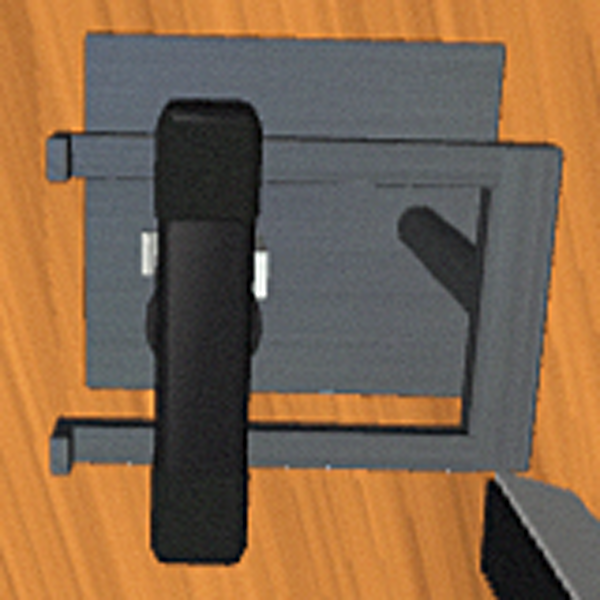

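```bash
python3 - <<'E'
from h import *
st=env.get_state();c=cam('wrist',st)
f=lambda u,v:(225+(u+.5)/3.75-.5,115+(v+.5)/3.75-.5)
T=onz(c,f(208,105),.191);B=onz(c,f(200,563),.191)
e=T-B;print('bar',T.round(4),B.round(4),'ctr',((T+B)/2).round(4),'len',np.linalg.norm(e).round(4),'yaw',np.degrees(np.arctan2(-e[0],e[1])).round(2))
# prong free-end outer corner / inner corner points
L=[onz(c,f(*p),z) for p,z in [((48,135),.175),((48,180),.175),((52,430),.175),((52,472),.175)]]
print(np.round(L,4)); 
# prong edges, top face z=.165 at crop x=130 and 330(upper)
for p in [(130,136),(130,178),(130,432),(130,468),(400,142),(400,186),(400,433),(400,464)]: print(p,onz(c,f(*p),.165).round(4))
m=np.mean(L,0);print('lip mid',m.round(4))
for yaw in (-14.8,):
    a=np.radians(yaw);ex=np.array([np.cos(a),np.sin(a),0]);ey=np.array([-np.sin(a),np.cos(a),0])
    s=m+ex*.0435;print('seat',s.round(4)); b=(T+B)/2-s;print('bar rel seat',b@ex,b@ey)
    for p in L:print((p-s)@ex,(p-s)@ey)
E
```

```text
bar [ 0.522  -0.2524  0.191 ] [ 0.4871 -0.3748  0.191 ] ctr [ 0.5045 -0.3136  0.191 ] len 0.1273 yaw -15.89
[[ 0.4781 -0.2499  0.175 ]
 [ 0.4746 -0.2615  0.175 ]
 [ 0.4546 -0.3307  0.175 ]
 [ 0.4508 -0.3431  0.175 ]]
(130, 136) [ 0.4985 -0.2566  0.165 ]
(130, 178) [ 0.4953 -0.2678  0.165 ]
(130, 432) [ 0.4746 -0.3404  0.165 ]
(130, 468) [ 0.4715 -0.3514  0.165 ]
(400, 142) [ 0.5705 -0.2775  0.165 ]
(400, 186) [ 0.5679 -0.2895  0.165 ]
(400, 433) [ 0.5523 -0.3614  0.165 ]
(400, 464) [ 0.5502 -0.3711  0.165 ]
lip mid [ 0.4645 -0.2963  0.175 ]
seat [ 0.5066 -0.3074  0.175 ]
bar rel seat -0.0004119165599947451 -0.006496099622414777
-0.04218009246341987 0.04829755616330738
-0.04265487990916146 0.036235018853260983
-0.044332928287246234 -0.035768034774402664
-0.044832099340172286 -0.04876454024216582
```

```bash
python3 - <<'E'
from h import *
st=env.get_state()
p,Rm=tgt([.5045,-.3136,.186],-15.7,1);d,r=delta(st,p,Rm);print(d,r)
E
```

```text
[ 0.1461 -0.0036 -0.    ] [ 0.75 -0.03 -0.02]
```

servo_tool(motion=[{"offset": [0.012,-0.0036,0],"dr": [0.75,0,0]},{"offset": [0.02,0,0]},{"offset": [0.025,0,0]},{"offset": [0.025,0,0]},{"offset": [0.025,0,0]},{"offset": [0.02,0,0]},{"offset": [0.01,0,0]},{"offset": [0.005,0,0]},{"offset": [0.004,0,0]},{"offset": [0,0,0]},{"offset": [0,0,0]}])

```text
schema error: expected keys offset, dr
```

```bash
python3 - <<'E'
from h import *
im,c,st=snap('wrist','w2.png')
p,Rm=tgt([.5045,-.3136,.186],-15.7,1);print(delta(st,p,Rm),st['ee_pos'])
E
```

```text
(array([ 0.1461, -0.0036, -0.    ]), array([ 0.75, -0.03, -0.02])) [ 0.5055142  -0.31020253  0.33210239]
```

View pics/w2.png

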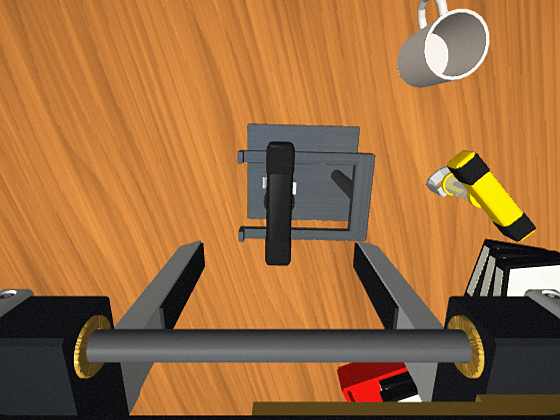

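The call was refused because every row needs a "dr", so nothing moved and the view is unchanged, with the bar still at (279,203). I'll resend it with both keys.

servo_tool(motion=[{"offset": [0.012,-0.0036,0],"dr": [0.75,0,0]},{"offset": [0.02,0,0],"dr": [0,0,0]},{"offset": [0.025,0,0],"dr": [0,0,0]},{"offset": [0.025,0,0],"dr": [0,0,0]},{"offset": [0.025,0,0],"dr": [0,0,0]},{"offset": [0.02,0,0],"dr": [0,0,0]},{"offset": [0.01,0,0],"dr": [0,0,0]},{"offset": [0.005,0,0],"dr": [0,0,0]},{"offset": [0.004,0,0],"dr": [0,0,0]},{"offset": [0,0,0],"dr": [0,0,0]},{"offset": [0,0,0],"dr": [0,0,0]}])

```text
time: 3.17
ee_pos: [0.5054, -0.3144, 0.1877]
orientation: [0.212, 1.558, -0.214]
force: [0.3, -0.5, 0.4]
gripper_width: 0.0941
```

```bash
python3 - <<'E'
from h import *
im,c,st=snap('wrist','w3.png')
p,Rm=tgt([.5045,-.3136,.186],-15.7,1);print(delta(st,p,Rm),st['ee_pos'])
E
```

```text
(array([ 0.0017,  0.0005, -0.0011]), array([0.13, 0.12, 0.05])) [ 0.50538579 -0.31436862  0.18766613]
```

View pics/w3.png

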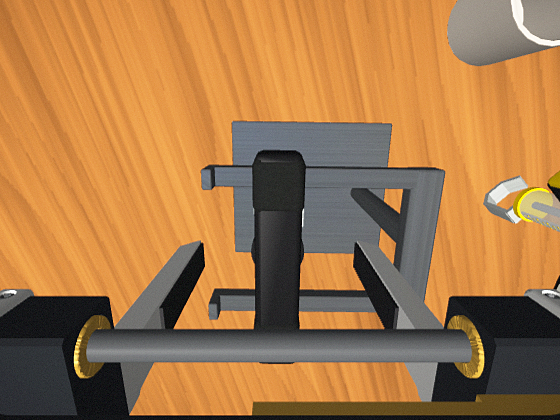

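```bash
python3 - <<'E'
from h import *
im=cv2.imread('pics/w3.png');st=env.get_state();c=cam('wrist',st)
g=im.max(2);print(g[145:175,278]);print(proj(c,st['ee_pos']),im.max(2)[225:300:3,254])
Rm=R.from_rotvec(st['orientation']).as_matrix()
for v in (153,156,161,164): print(v,(Rm.T@(onz(c,(278,v),.191)-st['ee_pos'])).round(4),(Rm.T@(onz(c,(278,v),.165)-st['ee_pos'])).round(4))
E
```

```text
[128 132 133 138 110  40  10  13  17  27  31  29  39  33  47  49  66  48
  42  45  43  44  48  49  41  41  47  46  46  45]
[279.09716343 267.96491655] [ 68  74  73  73  53  20  36  39  39  45  38  32  38 193 210 209 205 201
 255 255 255 245  49  46 128]
153 [-0.0031  0.0647 -0.0006] [ 0.0229  0.0621 -0.0006]
156 [-0.0031  0.0632 -0.0006] [ 0.0229  0.0603 -0.0006]
161 [-0.0031  0.0607 -0.0006] [ 0.0229  0.0574 -0.0006]
164 [-0.0031  0.0592 -0.0006] [ 0.0229  0.0557 -0.0006]
```

servo_tool(motion=[{"offset": [0.0015,0,-0.001],"dr": [0,0,0]},{"offset": [0,0,0],"dr": [0,0,0]},{"offset": [0,0,0],"dr": [0,0,0]},{"offset": [0,0,0],"dr": [0,0,0]},{"offset": [0,0,0],"dr": [0,0,0]},{"offset": [0,0,0],"dr": [0,0,0]},{"offset": [0,0,0],"dr": [0,0,0]},{"offset": [0,0,0],"dr": [0,0,0]},{"offset": [0,0,0],"dr": [0,0,0]}], jaw=1)

```text
time: 3.97
ee_pos: [0.5037, -0.3135, 0.1849]
orientation: [0.213, 1.56, -0.213]
force: [0.6, -0.2, 1.1]
gripper_width: 0.0375
```

servo_tool(motion=[{"offset": [0,0,0],"dr": [0,0,0]},{"offset": [0,0,0],"dr": [0,0,0]},{"offset": [0,0,0],"dr": [0,0,0]},{"offset": [0,0,0],"dr": [0,0,0]},{"offset": [0,0,0],"dr": [0,0,0]}])

```text
time: 4.38
ee_pos: [0.5039, -0.3136, 0.185]
orientation: [0.213, 1.56, -0.213]
force: [1.3, -0.1, -0.5]
gripper_width: 0.0255
```

servo_tool(motion=[{"offset": [-0.003,0,0],"dr": [0,0,0]},{"offset": [-0.006,0,0],"dr": [0,0,0]},{"offset": [-0.012,0,0],"dr": [0,0,0]},{"offset": [-0.018,0,0],"dr": [0,0,0]},{"offset": [-0.02,0,0],"dr": [0,0,0]},{"offset": [-0.02,0,0],"dr": [0,0,0]},{"offset": [-0.02,0,0],"dr": [0,0,0]},{"offset": [-0.02,0,0],"dr": [0,0,0]},{"offset": [-0.017,0,0],"dr": [0,0,0]},{"offset": [-0.01,0,0],"dr": [0,0,0]},{"offset": [-0.004,0,0],"dr": [0,0,0]},{"offset": [0,0,0],"dr": [0,0,0]}])

```text
time: 5.38
ee_pos: [0.5041, -0.3138, 0.3365]
orientation: [0.212, 1.558, -0.214]
force: [0.2, -0.1, -2.4]
gripper_width: 0.0258
```

```bash
python3 - <<'E'
from h import *
im,c,st=snap('wrist','w4.png');print(st['force'],st['gripper_width'])
im,c,_=snap('scene','s4.png')
p,Rm=tgt([.608,.009,.335],-23.5,1);d,r=delta(st,p,Rm);print(d,r,d/12)
E
```

```text
[ 0.1593766  -0.1447438  -2.38095007] 0.02582772437775561
[0.0011 0.3388 0.0136] [7.95 0.13 0.05] [9.16666667e-05 2.82333333e-02 1.13333333e-03]
```

View pics/w4.png

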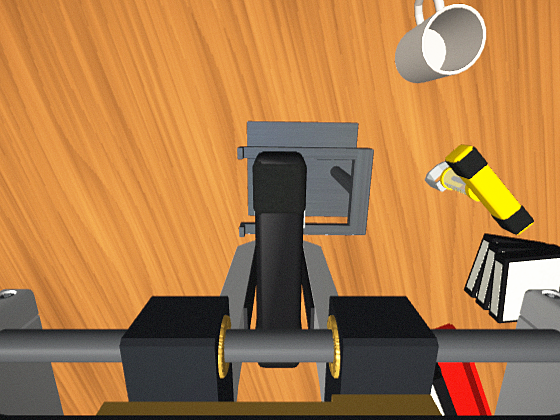

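View pics/s4.png

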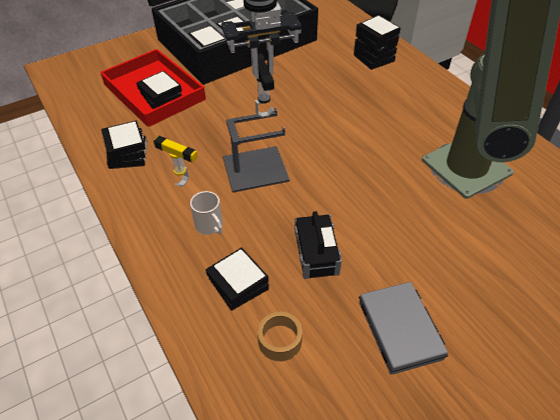

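servo_tool(motion=[{"offset": [0,0.01,0.001],"dr": [0,0,0]},{"offset": [0,0.02,0.001],"dr": [0,0,0]},{"offset": [0,0.033,0.0013],"dr": [0,0,0]},{"offset": [0,0.036,0.0014],"dr": [0,0,0]},{"offset": [0,0.036,0.0014],"dr": [0,0,0]},{"offset": [0,0.036,0.0014],"dr": [0,0,0]},{"offset": [0,0.036,0.0014],"dr": [0,0,0]},{"offset": [0,0.036,0.0014],"dr": [0,0,0]},{"offset": [0,0.036,0.0014],"dr": [0,0,0]},{"offset": [0,0.03,0.001],"dr": [0,0,0]},{"offset": [0,0.02,0.001],"dr": [0,0,0]},{"offset": [0,0.01,0],"dr": [0,0,0]}])

```text
time: 6.48
ee_pos: [0.6076, 0.0132, 0.3333]
orientation: [0.211, 1.563, -0.209]
force: [-1.6, -0.3, -0.8]
gripper_width: 0.0258
```

servo_tool(motion=[{"offset": [0,0,0],"dr": [4,0.1,0]},{"offset": [0,0,0],"dr": [3.9,0,0]},{"offset": [0,0,0],"dr": [0,0,0]},{"offset": [0,0,0],"dr": [0,0,0]},{"offset": [0,0,0],"dr": [0,0,0]}])

```text
time: 6.9
ee_pos: [0.6075, 0.009, 0.3344]
orientation: [0.321, 1.55, -0.321]
force: [-0.1, -0.1, -1.6]
gripper_width: 0.0259
```

```bash
python3 - <<'E'
from h import *
im,c,st=snap('wrist','w5.png');print(st['ee_pos'],st['force'],st['gripper_width'],st['joint_positions'])
p,Rm=tgt([.608,.009,.335],-23.5,1);d,r=delta(st,p,Rm);print(d,r)
cv2.imwrite('pics/w5c.png',cv2.resize(im[100:300,130:350],None,fx=3,fy=3,interpolation=cv2.INTER_CUBIC))
E
```

```text
[0.60751852 0.00901584 0.33444889] [-0.11840778 -0.13558902 -1.64587062] 0.025918012036569488 [-1.27635429e-01  2.18686647e-01  1.30323725e+00  2.26502556e-04
  1.62240273e+00  2.81010487e-01]
[-0.0006  0.0002  0.0004] [ 0.09 -0.15  0.03]
```

View pics/w5.png

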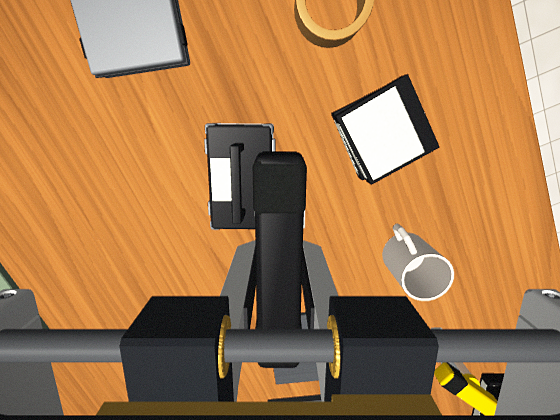

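View pics/w5c.png

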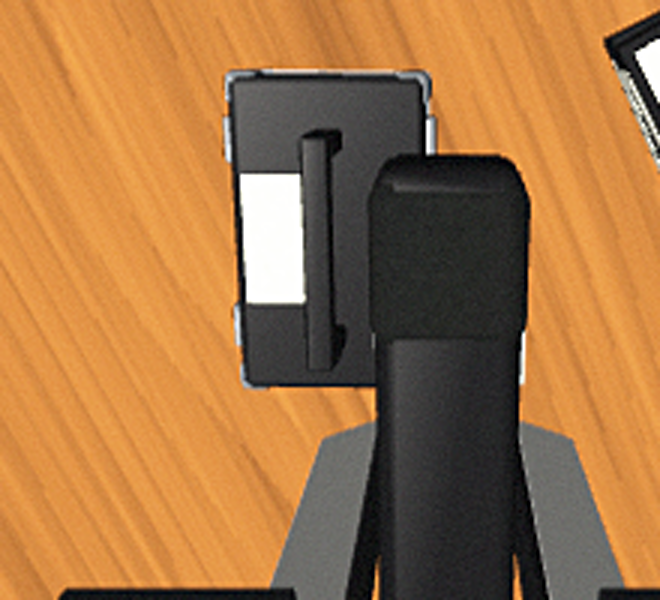

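The handle bar is at (236,184) in the wrist image, left of the scale, i.e. on its -x side. Now I'll compute the handle position.

```bash
python3 - <<'E'
from h import *
st=env.get_state();c=cam('wrist',st)
f=lambda u,v:(130+(u+.5)/3-.5,100+(v+.5)/3-.5)
a=onz(c,f(316,137),.109);b=onz(c,f(320.5,370),.109);e=a-b
print('handle',a.round(4),b.round(4),'ctr',((a+b)/2).round(4),np.linalg.norm(e).round(4),'yaw',np.degrees(np.arctan2(-e[0],e[1])).round(2))
for p in [(229,75),(426,75),(243,385)]: print('lid',onz(c,f(*p),.065).round(4))
l=onz(c,f(229,75),.065);m=onz(c,f(243,385),.065);e=l-m;print(np.linalg.norm(e),'yaw',np.degrees(np.arctan2(-e[0],e[1])).round(2))
n=onz(c,f(426,75),.065);print('ctr from corners',((m+n)/2).round(4),np.linalg.norm(n-l),np.degrees(np.arctan2(*(n-l)[[1,0]])))
Rm=R.from_rotvec(st['orientation']).as_matrix();h=(a+b)/2;h[2]=.103
print('handle in tool',(Rm.T@(h-st['ee_pos'])).round(4))
# check of scale-bar end: +y end upper edge
g=cv2.imread('pics/w5.png').max(2);print(g[142:165,278])
print('tip of bar y at z-8+13', [(v,(Rm.T@(onz(c,(278,v),st['ee_pos'][2]-.02)-st['ee_pos'])).round(4)[1]) for v in (150,152,154)])
E
```

```text
handle [0.5783 0.0773 0.109 ] [ 0.5368 -0.0136  0.109 ] ctr [0.5575 0.0319 0.109 ] 0.1 yaw -24.54
lid [0.5474 0.1166 0.065 ]
lid [0.628  0.0817 0.065 ]
lid [ 0.4868 -0.0165  0.065 ]
0.14628975276888018 yaw -24.48
ctr from corners [0.5574 0.0326 0.065 ] 0.08779886702551261 -23.4340351077487
handle in tool [ 0.2317  0.0012 -0.0545]
[193 195 193 193 194 202 200 212 231 108   6  14  18  26  26  23  32  26
  41  39  60  65  43]
tip of bar y at z-8+13 [(150, np.float64(0.064)), (152, np.float64(0.0629)), (154, np.float64(0.0618))]
```

servo_tool(motion=[{"offset": [0.005,0.0022,0],"dr": [0.8,-0.1,0]},{"offset": [0.012,0,0],"dr": [0,0,0]},{"offset": [0.018,0,0],"dr": [0,0,0]},{"offset": [0.02,0,0],"dr": [0,0,0]},{"offset": [0.02,0,0],"dr": [0,0,0]},{"offset": [0.018,0,0],"dr": [0,0,0]},{"offset": [0.013,0,0],"dr": [0,0,0]},{"offset": [0.008,0,0],"dr": [0,0,0]},{"offset": [0.005,0,0],"dr": [0,0,0]},{"offset": [0,0,0],"dr": [0,0,0]},{"offset": [0,0,0],"dr": [0,0,0]}])

```text
time: 7.87
ee_pos: [0.6092, 0.0113, 0.2166]
orientation: [0.332, 1.544, -0.332]
force: [-0.5, -0.0, -1.4]
gripper_width: 0.026
```

```bash
python3 - <<'E'
from h import *
im,c,st=snap('wrist','w6.png');print(st['ee_pos'],st['force'])
im2,c2,_=snap('scene','s6.png')
p,Rm=tgt([.557,.032,.2155],-24.2,1);d,r=delta(st,p,Rm);print(d,r)
cv2.imwrite('pics/s6c.png',cv2.resize(im2[130:300,230:400],None,fx=3.5,fy=3.5,interpolation=cv2.INTER_CUBIC))
E
```

```text
[0.609172   0.01131646 0.21655232] [-0.48065434 -0.01958091 -1.38110976]
[ 0.001  -0.0026 -0.0561] [-0.06  0.06 -0.01]
```

View pics/s6c.png

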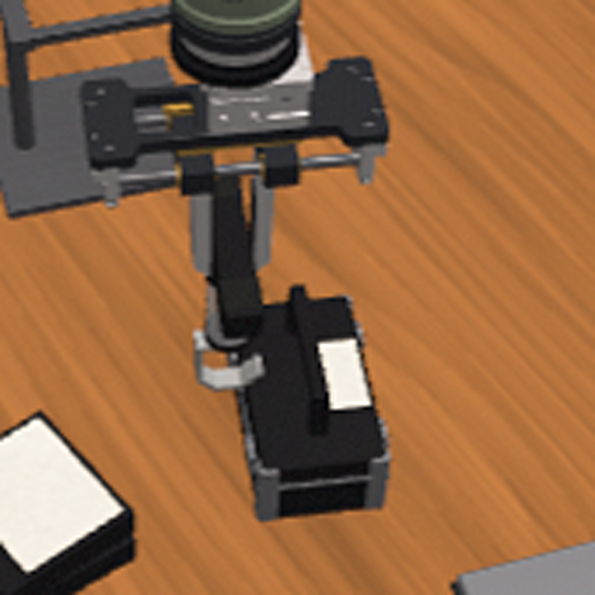

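View pics/w6.png

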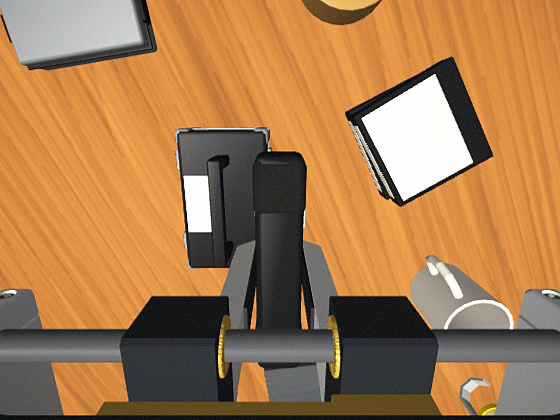

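```bash
python3 - <<'E'
from h import *
im=cv2.imread('pics/w6.png')
cv2.imwrite('pics/w6c.png',cv2.resize(im[115:285,165:315],None,fx=3.5,fy=3.5,interpolation=cv2.INTER_CUBIC))
E
```

```text
(no output)
```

View pics/w6c.png

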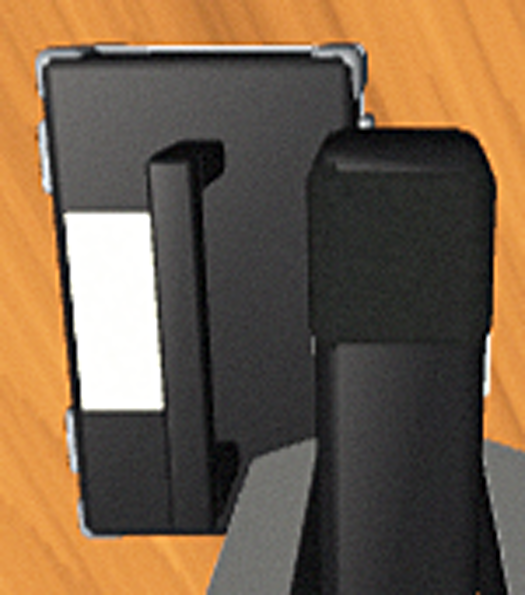

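```bash
python3 - <<'E'
from h import *
st=env.get_state();c=cam('wrist',st)
Rm=R.from_rotvec(st['orientation']).as_matrix()
f=lambda u,v:(165+(u+.5)/3.5-.5,115+(v+.5)/3.5-.5)
t=lambda X:(Rm.T@(X-st['ee_pos'])).round(4)
a=onz(c,f(168,163),.109);b=onz(c,f(193,530),.109);e=a-b
print('handle',((a+b)/2).round(4),np.linalg.norm(e).round(4),'yaw',np.degrees(np.arctan2(-e[0],e[1])).round(2),'tool',t((a+b)/2))
l=onz(c,f(42,52),.065);m=onz(c,f(85,530),.065);e=l-m
print('lid left',t(l),t(m),np.linalg.norm(e).round(4),'yaw',np.degrees(np.arctan2(-e[0],e[1])).round(2),'mid',t((l+m)/2))
q=[onz(c,f(*p),.065) for p in [(65,212),(150,212),(163,410),(82,410)]];print('label',t(np.mean(q,0)))
# scene: project predicted hook tip/saddle
cs=cam('scene')
for n,X in [('saddle',[.007+.1324,-.001,0]),('tip',[.007+.1194,-.001,-.021]),('tubebottom',[.007+.085,-.001,0])]:
    P=st['ee_pos']+Rm@np.array(X);u=proj(cs,P);print(n,P.round(4),u.round(1),((u-[230,130])*3.5).round())
for n,X in [('handle ctr',[.5575,.032,.109])]:
    u=proj(cs,X);print(n,((u-[230,130])*3.5).round())
E
```

```text
handle [0.5571 0.0318 0.109 ] 0.0991 yaw -23.71 tool [ 0.1083 -0.003  -0.0566]
lid left [ 0.1522  0.0718 -0.0997] [ 0.1521 -0.0743 -0.0994] 0.1461 yaw -24.14 mid [ 0.1522 -0.0012 -0.0995]
label [ 0.1522 -0.0036 -0.0847]
saddle [0.6096 0.0103 0.078 ] [294.7 237.3] [226. 375.]
tip [0.5904 0.0189 0.091 ] [303.3 233.1] [256. 361.]
tubebottom [0.6095 0.0103 0.1254] [295. 225.] [227. 332.]
handle ctr [307. 338.]
```

```bash
python3 - <<'E'
from h import *
cs=cam('scene');im=cv2.imread('pics/s6.png')
cv2.imwrite('pics/s6d.png',cv2.resize(im[200:285,280:350],None,fx=7,fy=7,interpolation=cv2.INTER_CUBIC))
ey=np.array([np.sin(np.radians(24.1)),np.cos(np.radians(24.1)),0]);C=np.array([.5572,.032,0])
for z,L in ((.109,.05),(.065,.075)):
  for s in (-1,1):
    print(z,s,((proj(cs,C+ey*s*L+[0,0,z])-[280,200])*7).round())
E
```

```text
0.109 -1 [242.  77.]
0.109 1 [291. 299.]
0.065 -1 [226. 104.]
0.065 1 [297. 435.]
```

View pics/s6d.png

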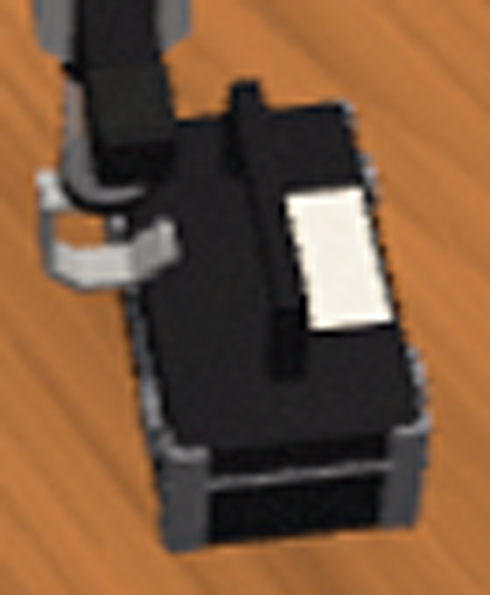

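Predicted and observed handle ends agree to about 1 px in the scene view. The hook tip also projects where it's seen, at crop (256,361). Now I'll slide the hook under the bar.

servo_tool(motion=[{"offset": [0,-0.0015,-0.003],"dr": [0,0,0]},{"offset": [0,0,-0.006],"dr": [0,0,0]},{"offset": [0,0,-0.008],"dr": [0,0,0]},{"offset": [0,0,-0.009],"dr": [0,0,0]},{"offset": [0,0,-0.009],"dr": [0,0,0]},{"offset": [0,0,-0.008],"dr": [0,0,0]},{"offset": [0,0,-0.006],"dr": [0,0,0]},{"offset": [0,0,-0.004],"dr": [0,0,0]},{"offset": [0,0,-0.003],"dr": [0,0,0]},{"offset": [0,0,0],"dr": [0,0,0]},{"offset": [0,0,0],"dr": [0,0,0]}])

```text
time: 8.88
ee_pos: [0.5572, 0.033, 0.2161]
orientation: [0.332, 1.545, -0.332]
force: [0.4, -0.2, -2.0]
gripper_width: 0.0255
```

```bash
python3 - <<'E'
from h import *
im2,c2,st=snap('scene','s7.png');print(st['ee_pos'],st['force'])
p,Rm=tgt([.557,.032,.2155],-24.2,1);d,r=delta(st,p,Rm);print(d,r)
cv2.imwrite('pics/s7c.png',cv2.resize(im2[180:285,265:355],None,fx=5.5,fy=5.5,interpolation=cv2.INTER_CUBIC))
E
```

```text
[0.55715282 0.0330072  0.21607222] [ 0.37306956 -0.15726944 -1.96522074]
[ 0.0006 -0.001   0.0003] [-0.05  0.03  0.01]
```

View pics/s7c.png

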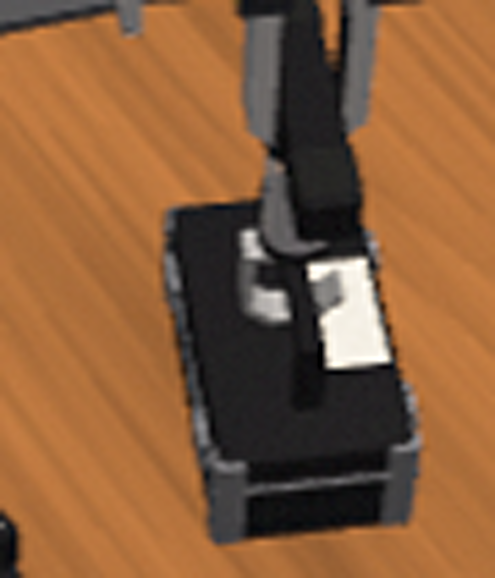

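servo_tool(motion=[{"offset": [-0.003,0,0],"dr": [0,0,0]},{"offset": [-0.005,0,0],"dr": [0,0,0]},{"offset": [-0.005,0,0],"dr": [0,0,0]},{"offset": [-0.003,0,0],"dr": [0,0,0]},{"offset": [-0.0025,0,0],"dr": [0,0,0]},{"offset": [-0.0025,0,0],"dr": [0,0,0]},{"offset": [-0.0025,0,0],"dr": [0,0,0]},{"offset": [-0.0025,0,0],"dr": [0,0,0]},{"offset": [-0.0025,0,0],"dr": [0,0,0]},{"offset": [-0.0025,0,0],"dr": [0,0,0]},{"offset": [-0.0025,0,0],"dr": [0,0,0]},{"offset": [-0.0025,0,0],"dr": [0,0,0]}])

```text
time: 9.93
ee_pos: [0.5571, 0.033, 0.2519]
orientation: [0.332, 1.545, -0.332]
force: [1.7, -1.0, -5.1]
gripper_width: 0.0257
```

servo_tool(motion=[{"offset": [-0.0025,0,0],"dr": [0,0,0]},{"offset": [-0.0025,0,0],"dr": [0,0,0]},{"offset": [-0.0025,0,0],"dr": [0,0,0]},{"offset": [-0.0025,0,0],"dr": [0,0,0]}])

```text
time: 10.27
ee_pos: [0.557, 0.033, 0.2618]
orientation: [0.332, 1.546, -0.332]
force: [2.1, -1.2, -6.3]
gripper_width: 0.0258
```

servo_tool(motion=[{"offset": [-0.0025,0,0],"dr": [0,0,0]},{"offset": [-0.0025,0,0],"dr": [0,0,0]},{"offset": [-0.0025,0,0],"dr": [0,0,0]},{"offset": [-0.0025,0,0],"dr": [0,0,0]}])

```text
time: 10.6
ee_pos: [0.5566, 0.0331, 0.2716]
orientation: [0.332, 1.547, -0.332]
force: [0.6, 0.6, -7.1]
gripper_width: 0.0258
```

```bash
python3 - <<'E'
from h import *
im2,c2,st=snap('scene','s8.png');print(st['ee_pos'],st['force'])
cv2.imwrite('pics/s8c.png',cv2.resize(im2[170:285,265:355],None,fx=5,fy=5,interpolation=cv2.INTER_CUBIC))
E
```

```text
[0.55664271 0.03314967 0.2716398 ] [ 0.59543722  0.61963661 -7.14160319]
```

View pics/s8c.png

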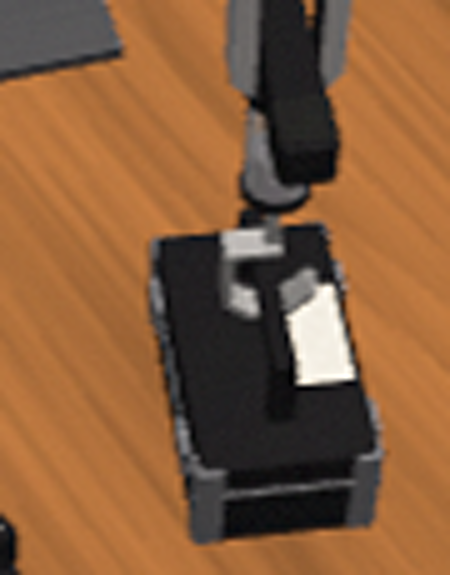

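The hook holds the handle at mid-span with the spring stretched. I'll keep lifting.

servo_tool(motion=[{"offset": [-0.0025,0,0],"dr": [0,0,0]},{"offset": [-0.0025,0,0],"dr": [0,0,0]},{"offset": [-0.0025,0,0],"dr": [0,0,0]},{"offset": [-0.0025,0,0],"dr": [0,0,0]},{"offset": [0,0,0],"dr": [0,0,0]},{"offset": [0,0,0],"dr": [0,0,0]}])

```text
time: 11.15
ee_pos: [0.5567, 0.0331, 0.2817]
orientation: [0.332, 1.546, -0.332]
force: [0.6, -1.2, -9.1]
gripper_width: 0.0258
```

```bash
python3 - <<'E'
from h import *
im2,c2,st=snap('scene','s9.png');print(st['ee_pos'],st['force'])
cv2.imwrite('pics/s9c.png',cv2.resize(im2[170:285,265:355],None,fx=5,fy=5,interpolation=cv2.INTER_CUBIC))
E
```

```text
[0.55665501 0.03313124 0.28166928] [ 0.64739734 -1.18822897 -9.07004122]
```

View pics/s9c.png

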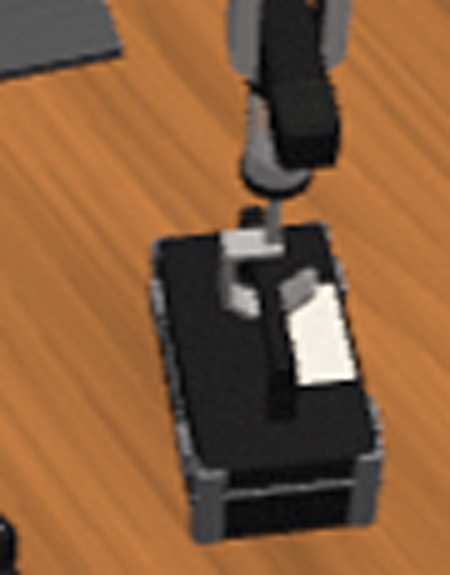

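servo_tool(motion=[{"offset": [-0.0025,0,0],"dr": [0,0,0]},{"offset": [-0.0025,0,0],"dr": [0,0,0]},{"offset": [-0.0025,0,0],"dr": [0,0,0]},{"offset": [-0.0025,0,0],"dr": [0,0,0]},{"offset": [-0.0025,0,0],"dr": [0,0,0]},{"offset": [-0.0025,0,0],"dr": [0,0,0]},{"offset": [-0.0025,0,0],"dr": [0,0,0]},{"offset": [-0.0025,0,0],"dr": [0,0,0]},{"offset": [-0.002,0,0],"dr": [0,0,0]},{"offset": [0,0,0],"dr": [0,0,0]},{"offset": [0,0,0],"dr": [0,0,0]}])

```text
time: 12.12
ee_pos: [0.5572, 0.033, 0.3042]
orientation: [0.332, 1.544, -0.332]
force: [0.5, 0.1, -10.3]
gripper_width: 0.0256
```

```bash
python3 - <<'E'
from h import *
im2,c2,st=snap('scene','s10.png');print(st['ee_pos'],st['force'])
cv2.imwrite('pics/s10c.png',cv2.resize(im2[170:285,265:355],None,fx=5,fy=5,interpolation=cv2.INTER_CUBIC))
E
```

```text
[0.55724206 0.03303839 0.30421823] [  0.48538414   0.14274712 -10.25288989]
```

View pics/s10c.png

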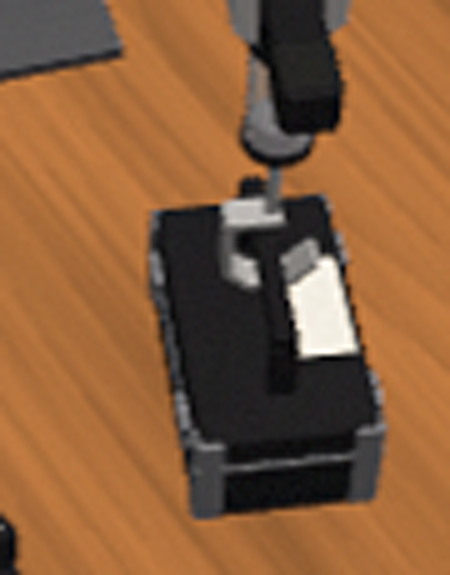

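```bash
python3 - <<'E'
from h import *
c=cam('scene')
print(proj(c,[.6,.1,.0])-proj(c,[.6,.1,.02]))
a=cv2.imread('pics/s9.png')[225:285,265:355];b=cv2.imread('pics/s10.png')[210:285,265:355]
r=cv2.matchTemplate(b.astype(np.float32),a[15:55,30:85].astype(np.float32),cv2.TM_SQDIFF)
mn,_,l,_=cv2.minMaxLoc(r);print(l, (l[0]-30,l[1]-30), r[l[1]-1:l[1]+2,l[0]])
E
```

```text
[-0.3616067   4.52826869]
(30, 25) (0, -5) [2.129489e+06 8.242350e+05 3.914393e+06]
```

servo_tool(motion=[{"offset": [0,0,0],"dr": [0,0,0]},{"offset": [0,0,0],"dr": [0,0,0]},{"offset": [0,0,0],"dr": [0,0,0]},{"offset": [0,0,0],"dr": [0,0,0]},{"offset": [0,0,0],"dr": [0,0,0]},{"offset": [0,0,0],"dr": [0,0,0]},{"offset": [0,0,0],"dr": [0,0,0]},{"offset": [0,0,0],"dr": [0,0,0]},{"offset": [0,0,0],"dr": [0,0,0]},{"offset": [0,0,0],"dr": [0,0,0]},{"offset": [0,0,0],"dr": [0,0,0]},{"offset": [0,0,0],"dr": [0,0,0]}])

```text
time: 13.17
ee_pos: [0.5571, 0.033, 0.304]
orientation: [0.332, 1.545, -0.332]
force: [-0.5, -0.0, -8.9]
gripper_width: 0.0258
```

```bash
python3 - <<'E'
from h import *
im,c,st=snap('wrist','w11.png');print(st['ee_pos'],st['force'],st['time'])
im2,c2,st=snap('scene','s11.png')
cv2.imwrite('pics/s11c.png',cv2.resize(im2[170:285,265:355],None,fx=5,fy=5,interpolation=cv2.INTER_CUBIC))
E
```

```text
[0.55705458 0.03304701 0.30398236] [-0.53865743 -0.03608028 -8.8660442 ] 13.1667
```

View pics/s11c.png

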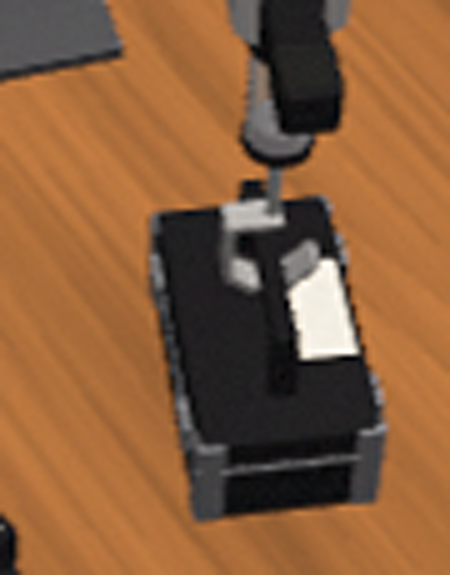

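View pics/w11.png

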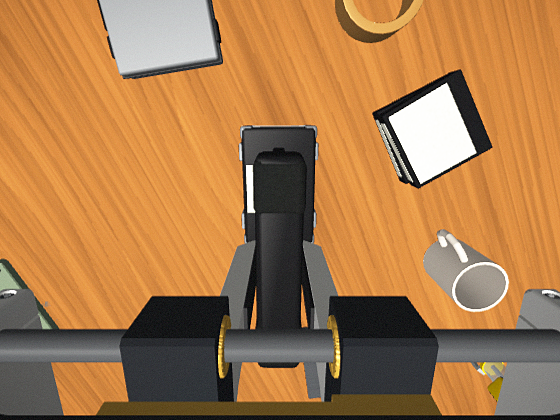

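```bash
python3 - <<'E'
from h import *
def sh(f1,f2):
    a=cv2.imread(f'pics/{f1}.png').astype(np.float32);b=cv2.imread(f'pics/{f2}.png').astype(np.float32)
    for (x0,x1,y0,y1) in [(295,345,255,282),(292,320,210,235),(322,340,220,250)]:
        A=a[y0:y1,x0:x1];B=b[y0-12:y1+4,x0-4:x1+4]
        A=cv2.resize(A,None,fx=5,fy=5,interpolation=cv2.INTER_CUBIC);B=cv2.resize(B,None,fx=5,fy=5,interpolation=cv2.INTER_CUBIC)
        l=cv2.minMaxLoc(cv2.matchTemplate(B,A,cv2.TM_SQDIFF))[2];print(f2,(l[0]/5-4,l[1]/5-12))
sh('s9','s10');sh('s9','s11')
E
```

```text
s10 (0.0, -5.0)
s10 (-0.20000000000000018, -6.0)
s10 (0.20000000000000018, -5.6)
s11 (0.20000000000000018, -4.8)
s11 (0.0, -5.4)
s11 (0.20000000000000018, -5.2)
```

servo_tool(motion=[{"offset": [0,0,0],"dr": [0,0,0]},{"offset": [0,0,0],"dr": [0,0,0]},{"offset": [0,0,0],"dr": [0,0,0]},{"offset": [0,0,0],"dr": [0,0,0]},{"offset": [0,0,0],"dr": [0,0,0]},{"offset": [0,0,0],"dr": [0,0,0]},{"offset": [0,0,0],"dr": [0,0,0]},{"offset": [0,0,0],"dr": [0,0,0]},{"offset": [0,0,0],"dr": [0,0,0]},{"offset": [0,0,0],"dr": [0,0,0]},{"offset": [0,0,0],"dr": [0,0,0]},{"offset": [0,0,0],"dr": [0,0,0]}])

```text
time: 14.27
ee_pos: [0.557, 0.033, 0.304]
orientation: [0.332, 1.545, -0.332]
force: [-0.3, -0.3, -9.2]
gripper_width: 0.0257
```

servo_tool(motion=[{"offset": [0,0,0],"dr": [0,0,0]},{"offset": [0,0,0],"dr": [0,0,0]},{"offset": [0,0,0],"dr": [0,0,0]},{"offset": [0,0,0],"dr": [0,0,0]},{"offset": [0,0,0],"dr": [0,0,0]},{"offset": [0,0,0],"dr": [0,0,0]},{"offset": [0,0,0],"dr": [0,0,0]},{"offset": [0,0,0],"dr": [0,0,0]},{"offset": [0,0,0],"dr": [0,0,0]},{"offset": [0,0,0],"dr": [0,0,0]},{"offset": [0,0,0],"dr": [0,0,0]},{"offset": [0,0,0],"dr": [0,0,0]}])

```text
time: 15.27
ee_pos: [0.557, 0.033, 0.3039]
orientation: [0.332, 1.545, -0.332]
force: [-0.1, 0.6, -9.1]
gripper_width: 0.026
```

```bash
python3 - <<'E'
from h import *
im,c,st=snap('wrist','w12.png');print(st['ee_pos'],st['force'],st['time'])
cv2.imwrite('pics/w12c.png',cv2.resize(im[0:260,60:340],None,fx=2.3,fy=2.3,interpolation=cv2.INTER_CUBIC))
E
```

```text
[0.5570423  0.03303536 0.30394388] [-0.08865454  0.63107304 -9.14540549] 15.2667
```

View pics/w12c.png

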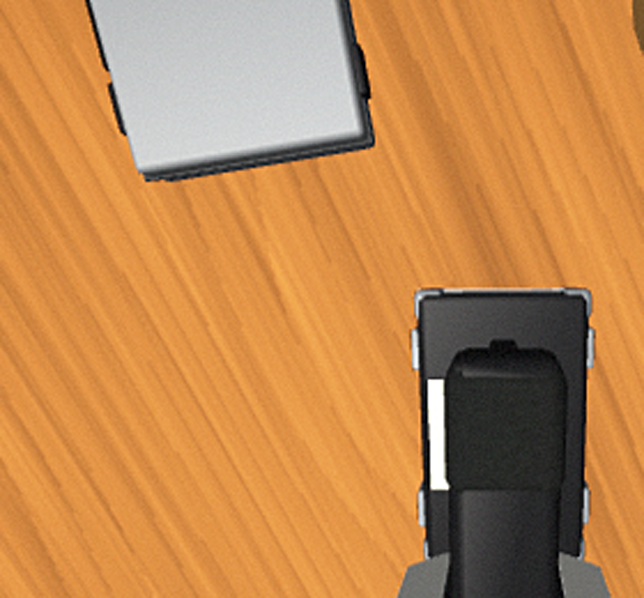

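Clearance is about 21 mm and the case hung level and still for more than 2 s. Spring geometry gives a stretch of about 49 mm, so roughly 0.78 kg. Next I'll raise it gently and carry it to a point near the flat case.

servo_tool(motion=[{"offset": [-0.001,0,0],"dr": [0,0,0]},{"offset": [-0.002,0,0],"dr": [0,0,0]},{"offset": [-0.004,0,0],"dr": [0,0,0]},{"offset": [-0.005,0,0],"dr": [0,0,0]},{"offset": [-0.005,0,0],"dr": [0,0,0]},{"offset": [-0.005,0,0],"dr": [0,0,0]},{"offset": [-0.005,0,0],"dr": [0,0,0]},{"offset": [-0.005,0,0],"dr": [0,0,0]},{"offset": [-0.005,0,0],"dr": [0,0,0]},{"offset": [-0.004,0,0],"dr": [0,0,0]},{"offset": [-0.003,0,0],"dr": [0,0,0]},{"offset": [-0.001,0,0],"dr": [0,0,0]}])

```text
time: 16.32
ee_pos: [0.5574, 0.033, 0.3498]
orientation: [0.332, 1.544, -0.332]
force: [0.2, -0.8, -9.2]
gripper_width: 0.026
```

```bash
python3 - <<'E'
from h import *
st=env.get_state();print(st['force'])
p,Rm=tgt([.515,.313,.349],-15.2,1);d,r=delta(st,p,Rm);print(d,r)
E
```

```text
[ 0.22688671 -0.75504114 -9.21287092]
[ 0.0007  0.2379 -0.1536] [-9.06  0.07 -0.01]
```

servo_tool(motion=[{"offset": [0,0.001,-0.0006],"dr": [0,0,0]},{"offset": [0,0.002,-0.0012],"dr": [0,0,0]},{"offset": [0,0.003,-0.0018],"dr": [0,0,0]},{"offset": [0,0.004,-0.0025],"dr": [0,0,0]},{"offset": [0,0.005,-0.003],"dr": [0,0,0]},{"offset": [0,0.006,-0.0037],"dr": [0,0,0]},{"offset": [0,0.007,-0.0043],"dr": [0,0,0]},{"offset": [0,0.008,-0.0049],"dr": [0,0,0]},{"offset": [0,0.0085,-0.0055],"dr": [0,0,0]},{"offset": [0,0.0085,-0.0055],"dr": [0,0,0]},{"offset": [0,0.0085,-0.0055],"dr": [0,0,0]},{"offset": [0,0.0085,-0.0055],"dr": [0,0,0]}])

```text
time: 17.32
ee_pos: [0.5454, 0.1162, 0.349]
orientation: [0.332, 1.545, -0.332]
force: [0.0, -0.3, -9.7]
gripper_width: 0.0256
```

servo_tool(motion=[{"offset": [0,0.0085,-0.0055],"dr": [0,0,0]},{"offset": [0,0.0085,-0.0055],"dr": [0,0,0]},{"offset": [0,0.0085,-0.0055],"dr": [0,0,0]},{"offset": [0,0.0085,-0.0055],"dr": [0,0,0]},{"offset": [0,0.0085,-0.0055],"dr": [0,0,0]},{"offset": [0,0.0085,-0.0055],"dr": [0,0,0]},{"offset": [0,0.0085,-0.0055],"dr": [0,0,0]},{"offset": [0,0.0085,-0.0055],"dr": [0,0,0]},{"offset": [0,0.0085,-0.0055],"dr": [0,0,0]},{"offset": [0,0.0085,-0.0055],"dr": [0,0,0]},{"offset": [0,0.0085,-0.0055],"dr": [0,0,0]},{"offset": [0,0.0085,-0.0055],"dr": [0,0,0]}])

```text
time: 18.32
ee_pos: [0.5273, 0.2361, 0.3489]
orientation: [0.332, 1.545, -0.332]
force: [0.7, 0.5, -10.0]
gripper_width: 0.026
```

servo_tool(motion=[{"offset": [0,0.0085,-0.0055],"dr": [0,0,0]},{"offset": [0,0.0085,-0.0055],"dr": [0,0,0]},{"offset": [0,0.0085,-0.0055],"dr": [0,0,0]},{"offset": [0,0.008,-0.005],"dr": [0,0,0]},{"offset": [0,0.007,-0.0045],"dr": [0,0,0]},{"offset": [0,0.006,-0.004],"dr": [0,0,0]},{"offset": [0,0.005,-0.0035],"dr": [0,0,0]},{"offset": [0,0.004,-0.0025],"dr": [0,0,0]},{"offset": [0,0.003,-0.002],"dr": [0,0,0]},{"offset": [0,0.002,-0.001],"dr": [0,0,0]},{"offset": [0,0.001,-0.001],"dr": [0,0,0]},{"offset": [0,0,0],"dr": [0,0,0]}])

```text
time: 19.32
ee_pos: [0.5162, 0.3076, 0.3489]
orientation: [0.332, 1.545, -0.332]
force: [0.7, -0.5, -10.0]
gripper_width: 0.0256
```

servo_tool(motion=[{"offset": [0,0,0],"dr": [-0.5,0,0]},{"offset": [0,0,0],"dr": [-1,0,0]},{"offset": [0,0,0],"dr": [-1.5,0,0]},{"offset": [0,0,0],"dr": [-1.5,0,0]},{"offset": [0,0,0],"dr": [-1.5,0,0]},{"offset": [0,0,0],"dr": [-1.5,0,0]},{"offset": [0,0,0],"dr": [-1,0,0]},{"offset": [0,0,0],"dr": [-0.5,0,0]},{"offset": [0,0,0],"dr": [0,0,0]},{"offset": [0,0,0],"dr": [0,0,0]},{"offset": [0,0,0],"dr": [0,0,0]},{"offset": [0,0,0],"dr": [0,0,0]}])

```text
time: 20.32
ee_pos: [0.5162, 0.3076, 0.3489]
orientation: [0.209, 1.561, -0.209]
force: [0.2, 0.1, -10.5]
gripper_width: 0.0257
```

```bash
python3 - <<'E'
from h import *
im,c,st=snap('wrist','w13.png');print(st['ee_pos'],st['force'],st['time'])
im2,_,_=snap('scene','s13.png');im3,_,_=snap('top','t13.png')
p,Rm=tgt([.515,.313,.349],-15.2,1);d,r=delta(st,p,Rm);print(d,r)
E
```

```text
[0.51620532 0.30755728 0.34891355] [  0.24543152   0.14367527 -10.4637192 ] 20.3167
[-0.0001  0.0049 -0.0026] [-0.06 -0.    0.01]
```

View pics/w13.png

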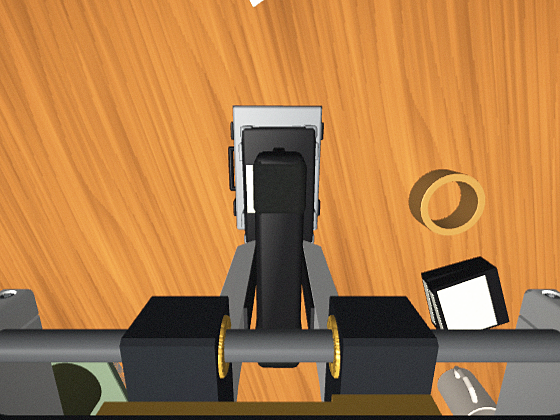

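View pics/s13.png

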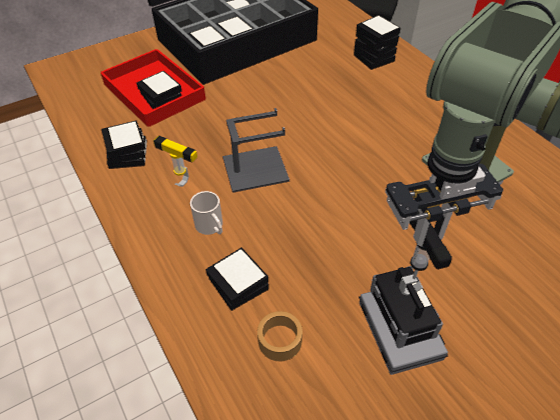

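The case hangs over the flat case, whose lid rim is visible around it at wrist rows 107 to 230. I'll measure both in a crop.

```bash
python3 - <<'E'
import cv2
im=cv2.imread('pics/w13.png');cv2.imwrite('pics/w13c.png',cv2.resize(im[95:255,205:345],None,fx=3.75,fy=3.75,interpolation=cv2.INTER_CUBIC))
E
```

```text
(no output)
```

View pics/w13c.png

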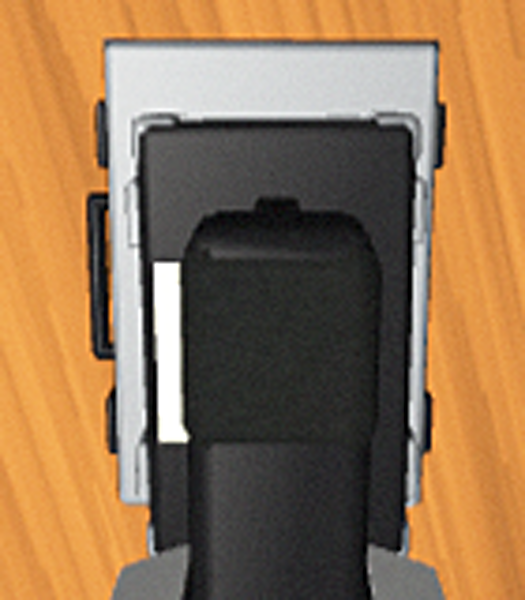

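```bash
python3 - <<'E'
from h import *
st=env.get_state();c=cam('wrist',st);Rm=R.from_rotvec(st['orientation']).as_matrix()
f=lambda u,v:(205+(u+.5)/3.75-.5,95+(v+.5)/3.75-.5)
t=lambda X:Rm.T@(X-st['ee_pos'])
for n,pts,z in (('flat',[(106,42),(439,42),(421,502),(121,500)],.04),('case',[(137,120),(416,120),(407,553),(148,553)],.131)):
    P=np.array([t(onz(c,f(*p),z)) for p in pts]);
    print(n,'ctr',P.mean(0).round(4),'sides',[np.linalg.norm(P[i]-P[(i+1)%4]).round(4) for i in range(4)])
    print('  angles deg (z/y of left,right; y/z of top,bot)',np.degrees([(P[0]-P[3])[2]/(P[0]-P[3])[1],(P[1]-P[2])[2]/(P[1]-P[2])[1],(P[1]-P[0])[1]/(P[1]-P[0])[2],(P[2]-P[3])[1]/(P[2]-P[3])[2]]).round(2))
    print('  world',np.mean([onz(c,f(*p),z) for p in pts],0).round(4))
E
```

```text
flat ctr [ 0.3089  0.0076 -0.0028] sides [np.float64(0.1274), np.float64(0.1864), np.float64(0.1281), np.float64(0.1856)]
  angles deg (z/y of left,right; y/z of top,bot) [ 0.37  0.16 -0.   -0.39]
  world [0.5155 0.3156 0.04  ]
case ctr [ 0.2179  0.0005 -0.0005] sides [np.float64(0.0876), np.float64(0.1458), np.float64(0.0903), np.float64(0.1458)]
  angles deg (z/y of left,right; y/z of top,bot) [ 0.41 -0.66 -0.    0.01]
  world [0.5158 0.3081 0.131 ]
```

servo_tool(motion=[{"offset": [0,0.0005,-0.0002],"dr": [0,0,0]},{"offset": [0,0.001,-0.0003],"dr": [0.1,0,0]},{"offset": [0,0.0013,-0.0004],"dr": [0.1,0,0]},{"offset": [0,0.0013,-0.0005],"dr": [0,0,0]},{"offset": [0,0.0013,-0.0004],"dr": [0,0,0]},{"offset": [0,0.001,-0.0003],"dr": [0,0,0]},{"offset": [0,0.0005,-0.0002],"dr": [0,0,0]},{"offset": [0,0,0],"dr": [0,0,0]},{"offset": [0,0,0],"dr": [0,0,0]},{"offset": [0,0,0],"dr": [0,0,0]},{"offset": [0,0,0],"dr": [0,0,0]},{"offset": [0,0,0],"dr": [0,0,0]}])

```text
time: 21.47
ee_pos: [0.5158, 0.3148, 0.3489]
orientation: [0.212, 1.56, -0.212]
force: [0.3, 0.1, -9.5]
gripper_width: 0.0259
```

servo_tool(motion=[{"offset": [0.001,0,0],"dr": [0,0,0]},{"offset": [0.002,0,0],"dr": [0,0,0]},{"offset": [0.003,0,0],"dr": [0,0,0]},{"offset": [0.003,0,0],"dr": [0,0,0]},{"offset": [0.003,0,0],"dr": [0,0,0]},{"offset": [0.002,0,0],"dr": [0,0,0]},{"offset": [0.001,0,0],"dr": [0,0,0]},{"offset": [0.001,0,0],"dr": [0,0,0]},{"offset": [0,0,0],"dr": [0,0,0]},{"offset": [0,0,0],"dr": [0,0,0]},{"offset": [0,0,0],"dr": [0,0,0]}])

```text
time: 22.38
ee_pos: [0.5159, 0.3149, 0.3332]
orientation: [0.212, 1.56, -0.212]
force: [0.7, -0.7, -9.6]
gripper_width: 0.0259
```

```bash
python3 - <<'E'
from h import *
im,c,st=snap('wrist','w14.png');print(st['ee_pos'],st['force'],st['time'])
cv2.imwrite('pics/w14c.png',cv2.resize(im[95:255,205:345],None,fx=3.75,fy=3.75,interpolation=cv2.INTER_CUBIC))
im,c,st=snap('scene','s14.png')
cv2.imwrite('pics/s14c.png',cv2.resize(im[220:380,340:460],None,fx=3.75,fy=3.75,interpolation=cv2.INTER_CUBIC))
E
```

```text
[0.51594507 0.31486681 0.33317449] [ 0.74758454 -0.65963768 -9.60958269] 22.3833
```

View pics/w14c.png

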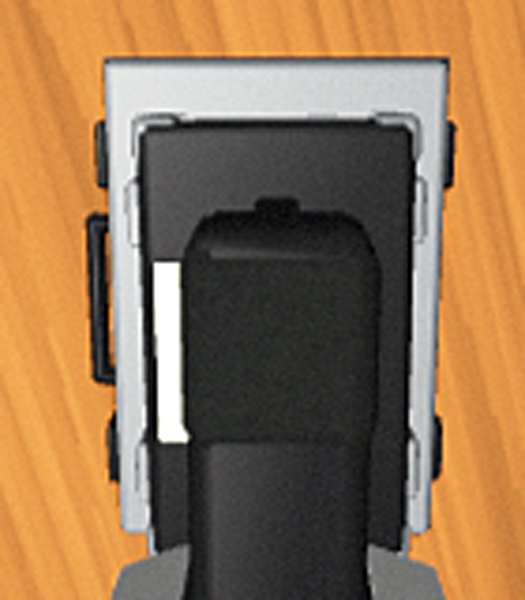

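View pics/s14c.png

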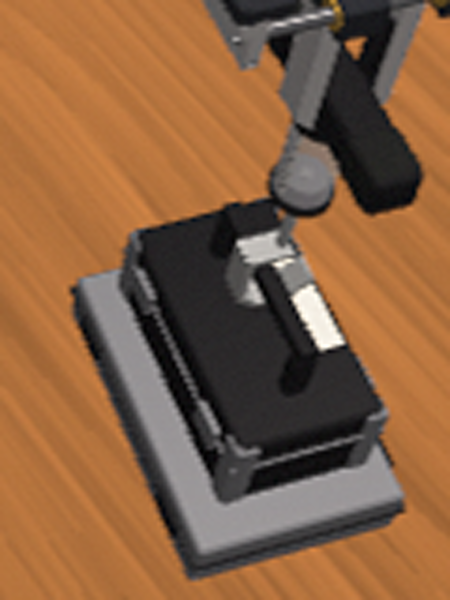

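```bash
python3 - <<'E'
from h import *
st=env.get_state();c=cam('wrist',st);Rm=R.from_rotvec(st['orientation']).as_matrix()
f=lambda u,v:(205+(u+.5)/3.75-.5,95+(v+.5)/3.75-.5)
t=lambda X:Rm.T@(X-st['ee_pos'])
for n,pts,z in (('flat',[(106,62),(447,62),(431,530),(122,528)],.04),('case',[(136,120),(416,120),(407,550),(148,550)],.115)):
    P=np.array([t(onz(c,f(*p),z)) for p in pts]);
    print(n,'ctr',P.mean(0).round(4),'sides',[np.linalg.norm(P[i]-P[(i+1)%4]).round(4) for i in range(4)])
E
```

```text
flat ctr [ 0.2932  0.0004 -0.0008] sides [np.float64(0.1267), np.float64(0.1855), np.float64(0.1284), np.float64(0.1846)]
case ctr [ 0.2182  0.001  -0.0006] sides [np.float64(0.088), np.float64(0.1448), np.float64(0.0903), np.float64(0.1448)]
```

The case is centred within 1 mm, so I'll lower it gently and relax the spring.

servo_tool(motion=[{"offset": [0.001,0,0],"dr": [0,0,0]},{"offset": [0.0015,0,0],"dr": [0,0,0]},{"offset": [0.0015,0,0],"dr": [0,0,0]},{"offset": [0.0015,0,0],"dr": [0,0,0]},{"offset": [0.0015,0,0],"dr": [0,0,0]},{"offset": [0.0015,0,0],"dr": [0,0,0]},{"offset": [0.0015,0,0],"dr": [0,0,0]},{"offset": [0.0015,0,0],"dr": [0,0,0]},{"offset": [0.0015,0,0],"dr": [0,0,0]},{"offset": [0.0015,0,0],"dr": [0,0,0]},{"offset": [0.0025,0,0],"dr": [0,0,0]},{"offset": [0.0025,0,0],"dr": [0,0,0]}])

```text
time: 23.48
ee_pos: [0.5158, 0.3149, 0.3135]
orientation: [0.212, 1.56, -0.212]
force: [-1.0, -1.2, -8.6]
gripper_width: 0.0256
```

servo_tool(motion=[{"offset": [0.0035,0,0],"dr": [0,0,0]},{"offset": [0.0035,0,0],"dr": [0,0,0]},{"offset": [0.0035,0,0],"dr": [0,0,0]},{"offset": [0.0035,0,0],"dr": [0,0,0]},{"offset": [0.0035,0,0],"dr": [0,0,0]},{"offset": [0.0035,0,0],"dr": [0,0,0]},{"offset": [0.0035,0,0],"dr": [0,0,0]},{"offset": [0.003,0,0],"dr": [0,0,0]},{"offset": [0.002,0,0],"dr": [0,0,0]},{"offset": [0,0,0],"dr": [0,0,0]}])

```text
time: 24.32
ee_pos: [0.5162, 0.3149, 0.2839]
orientation: [0.212, 1.559, -0.212]
force: [-1.2, 0.5, -3.0]
gripper_width: 0.0258
```

```bash
python3 - <<'E'
from h import *
im,c,st=snap('scene','s15.png');print(st['ee_pos'],st['force'],st['time'])
cv2.imwrite('pics/s15c.png',cv2.resize(im[220:380,340:460],None,fx=3.75,fy=3.75,interpolation=cv2.INTER_CUBIC))
E
```

```text
[0.51618094 0.31489948 0.28393388] [-1.23696695  0.50608455 -2.97061944] 24.3167
```

View pics/s15c.png

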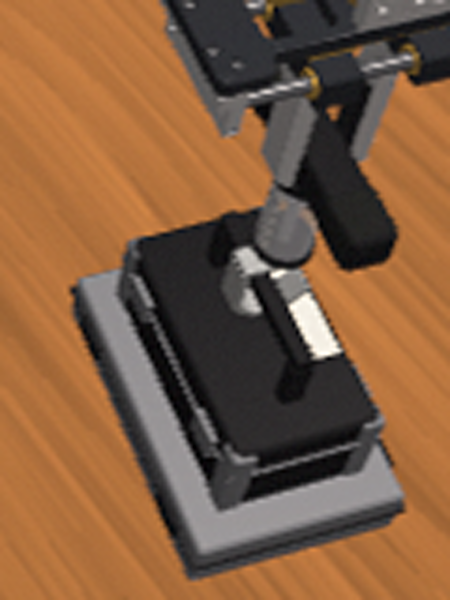

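The case rests on the lid. I'll lower the hook clear of the bar, then withdraw it along +x (tool +z).

servo_tool(motion=[{"offset": [0.003,0,0],"dr": [0,0,0]},{"offset": [0.003,0,0],"dr": [0,0,0]},{"offset": [0.003,0,0],"dr": [0,0,0]},{"offset": [0.003,0,0],"dr": [0,0,0]},{"offset": [0.003,0,0],"dr": [0,0,0]},{"offset": [0.003,0,0],"dr": [0,0,0]},{"offset": [0.003,0,0],"dr": [0,0,0]},{"offset": [0.003,0,0],"dr": [0,0,0]},{"offset": [0.002,0,0],"dr": [0,0,0]},{"offset": [0.001,0,0],"dr": [0,0,0]},{"offset": [0,0,0],"dr": [0,0,0]},{"offset": [0,0,0],"dr": [0,0,0]}])

```text
time: 25.37
ee_pos: [0.5159, 0.3148, 0.2569]
orientation: [0.212, 1.56, -0.212]
force: [0.3, 0.1, -3.0]
gripper_width: 0.0259
```

```bash
python3 - <<'E'
from h import *
im,c,st=snap('scene','s16.png');print(st['ee_pos'],st['force'],st['time'])
cv2.imwrite('pics/s16c.png',cv2.resize(im[220:380,340:460],None,fx=3.75,fy=3.75,interpolation=cv2.INTER_CUBIC))
E
```

```text
[0.51586104 0.31481861 0.25694052] [ 0.34298542  0.1366127  -3.04007122] 25.3667
```

View pics/s16c.png

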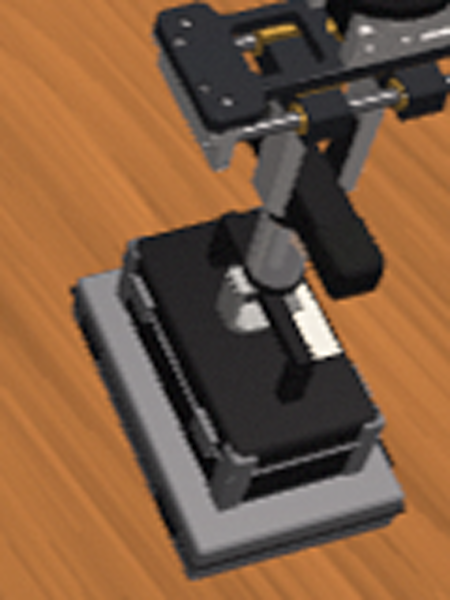

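servo_tool(motion=[{"offset": [0,0,0.002],"dr": [0,0,0]},{"offset": [0,0,0.004],"dr": [0,0,0]},{"offset": [0,0,0.006],"dr": [0,0,0]},{"offset": [0,0,0.007],"dr": [0,0,0]},{"offset": [0,0,0.008],"dr": [0,0,0]},{"offset": [0,0,0.008],"dr": [0,0,0]},{"offset": [0,0,0.008],"dr": [0,0,0]},{"offset": [0,0,0.007],"dr": [0,0,0]},{"offset": [0,0,0.005],"dr": [0,0,0]},{"offset": [0,0,0.003],"dr": [0,0,0]},{"offset": [0,0,0],"dr": [0,0,0]},{"offset": [0,0,0],"dr": [0,0,0]}])

```text
time: 26.42
ee_pos: [0.5717, 0.2993, 0.2568]
orientation: [0.212, 1.561, -0.212]
force: [-0.0, 0.5, -2.2]
gripper_width: 0.0257
```

```bash
python3 - <<'E'
from h import *
im,c,st=snap('scene','s17.png');print(st['ee_pos'],st['force'],st['time'])
cv2.imwrite('pics/s17c.png',cv2.resize(im[220:380,340:460],None,fx=3.75,fy=3.75,interpolation=cv2.INTER_CUBIC))
im,c,st=snap('wrist','w17.png')
E
```

```text
[0.57167641 0.2993421  0.25676148] [-0.04103073  0.4767297  -2.15568137] 26.4167
```

View pics/s17c.png

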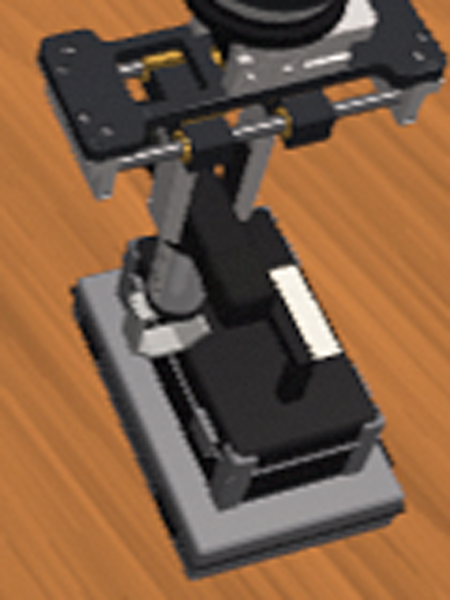

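View pics/w17.png

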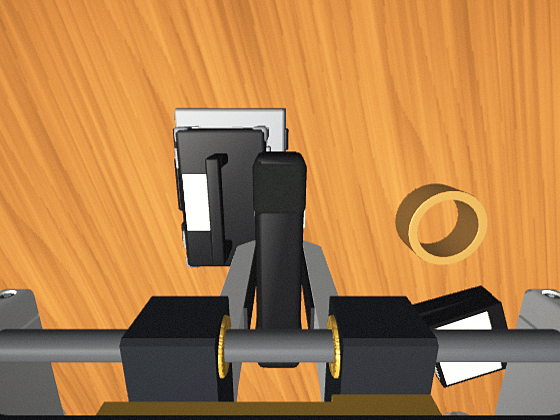

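servo_tool(motion=[{"offset": [-0.004,0,0],"dr": [0,0,0]},{"offset": [-0.008,0,0],"dr": [0,0,0]},{"offset": [-0.012,0,0],"dr": [0,0,0]},{"offset": [-0.014,0,0],"dr": [0,0,0]},{"offset": [-0.014,0,0],"dr": [0,0,0]},{"offset": [-0.014,0,0],"dr": [0,0,0]},{"offset": [-0.01,0,0],"dr": [0,0,0]},{"offset": [-0.006,0,0],"dr": [0,0,0]},{"offset": [-0.003,0,0],"dr": [0,0,0]}])

```text
time: 27.27
ee_pos: [0.5722, 0.2996, 0.3441]
orientation: [0.213, 1.558, -0.211]
force: [1.3, -0.3, -1.8]
gripper_width: 0.0258
```

```bash
python3 - <<'E'
from h import *
st=env.get_state();print(st['ee_pos'])
p,Rm=tgt([.5052,-.3088,.342],-15.7,1);d,r=delta(st,p,Rm);print(d,r,d/20)
E
```

```text
[0.57222212 0.29963457 0.34413091]
[ 0.0014 -0.6043  0.0975] [ 0.25  0.15 -0.09] [ 7.0000e-05 -3.0215e-02  4.8750e-03]
```

servo_tool(motion=[{"offset": [0,-0.007,0.0012],"dr": [0,0,0]},{"offset": [0,-0.014,0.0023],"dr": [0,0,0]},{"offset": [0,-0.022,0.0035],"dr": [0,0,0]},{"offset": [0,-0.029,0.0046],"dr": [0,0,0]},{"offset": [0,-0.029,0.0046],"dr": [0,0,0]},{"offset": [0,-0.029,0.0046],"dr": [0,0,0]},{"offset": [0,-0.029,0.0046],"dr": [0,0,0]},{"offset": [0,-0.029,0.0046],"dr": [0,0,0]},{"offset": [0,-0.029,0.0046],"dr": [0,0,0]},{"offset": [0,-0.029,0.0046],"dr": [0,0,0]},{"offset": [0,-0.029,0.0046],"dr": [0,0,0]},{"offset": [0,-0.029,0.0046],"dr": [0,0,0]}])

```text
time: 28.27
ee_pos: [0.5357, -0.0089, 0.3408]
orientation: [0.212, 1.563, -0.213]
force: [0.6, -0.3, -1.0]
gripper_width: 0.0256
```

servo_tool(motion=[{"offset": [0,-0.029,0.0046],"dr": [0,0,0]},{"offset": [0,-0.029,0.0046],"dr": [0,0,0]},{"offset": [0,-0.029,0.0046],"dr": [0,0,0]},{"offset": [0,-0.029,0.0046],"dr": [0,0,0]},{"offset": [0,-0.029,0.0046],"dr": [0,0,0]},{"offset": [0,-0.029,0.0046],"dr": [0,0,0]},{"offset": [0,-0.029,0.0046],"dr": [0,0,0]},{"offset": [0,-0.029,0.0046],"dr": [0,0,0]},{"offset": [0,-0.025,0.004],"dr": [0,0,0]},{"offset": [0,-0.018,0.003],"dr": [0,0,0]},{"offset": [0,-0.01,0.0016],"dr": [0,0,0]},{"offset": [0,0,0],"dr": [0,0,0]}])

```text
time: 29.27
ee_pos: [0.5035, -0.2955, 0.3407]
orientation: [0.215, 1.563, -0.214]
force: [-0.1, 0.0, -1.7]
gripper_width: 0.0259
```

```bash
python3 - <<'E'
from h import *
im,c,st=snap('wrist','w18.png');print(st['ee_pos'],st['time'])
p,Rm=tgt([.5052,-.3088,.342],-15.7,1);d,r=delta(st,p,Rm);print(d,r)
E
```

```text
[ 0.50349418 -0.2954664   0.34065427] 29.2667
[-0.0014 -0.0124  0.0052] [ 0.04 -0.14  0.01]
```

View pics/w18.png

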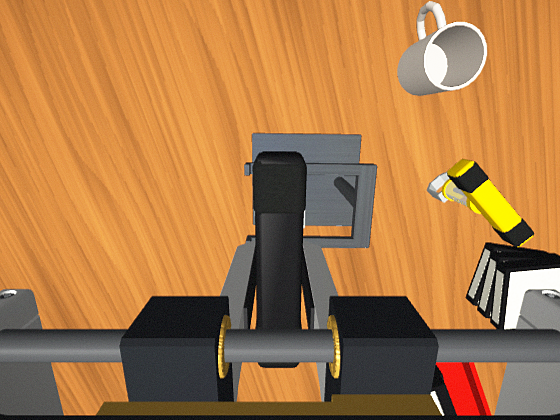

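servo_tool(motion=[{"offset": [0,-0.003,0.0013],"dr": [0,-0.1,0]},{"offset": [0,-0.005,0.002],"dr": [0,0,0]},{"offset": [0,-0.003,0.0014],"dr": [0,0,0]},{"offset": [0,-0.0014,0.0005],"dr": [0,0,0]},{"offset": [0.004,0,0],"dr": [0,0,0]},{"offset": [0.009,0,0],"dr": [0,0,0]},{"offset": [0.014,0,0],"dr": [0,0,0]},{"offset": [0.012,0,0],"dr": [0,0,0]},{"offset": [0.008,0,0],"dr": [0,0,0]},{"offset": [0.004,0,0],"dr": [0,0,0]},{"offset": [0,0,0],"dr": [0,0,0]},{"offset": [0,0,0],"dr": [0,0,0]}])

```text
time: 30.32
ee_pos: [0.507, -0.3067, 0.2909]
orientation: [0.211, 1.559, -0.212]
force: [-0.4, -0.1, -1.1]
gripper_width: 0.0255
```

```bash
python3 - <<'E'
from h import *
im,c,st=snap('scene','s19.png');print(st['ee_pos'],st['time'])
p,Rm=tgt([.5052,-.3088,.19],-15.7,1);d,r=delta(st,p,Rm);print(d,r)
cv2.imwrite('pics/s19c.png',cv2.resize(im[30:190,200:320],None,fx=3.75,fy=3.75,interpolation=cv2.INTER_CUBIC))
E
```

```text
[ 0.50699556 -0.30666413  0.29092688] 30.3167
[ 0.1009 -0.0025 -0.0013] [0.25 0.09 0.  ]
```

View pics/s19c.png

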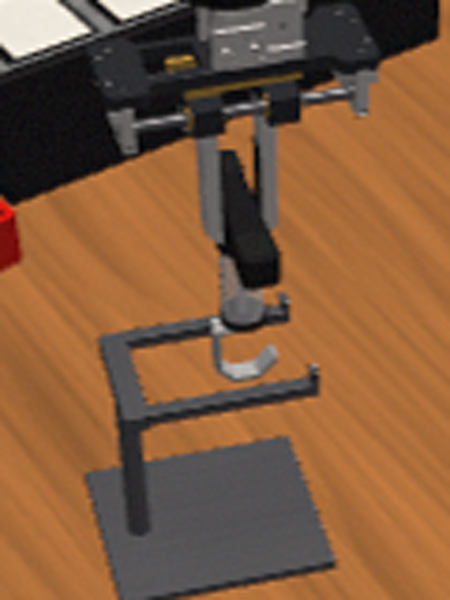

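The hook is passing between the prongs, so I'll lower it further.

servo_tool(motion=[{"offset": [0.004,-0.0025,-0.0013],"dr": [0.25,0.1,0]},{"offset": [0.009,0,0],"dr": [0,0,0]},{"offset": [0.014,0,0],"dr": [0,0,0]},{"offset": [0.016,0,0],"dr": [0,0,0]},{"offset": [0.016,0,0],"dr": [0,0,0]},{"offset": [0.014,0,0],"dr": [0,0,0]},{"offset": [0.01,0,0],"dr": [0,0,0]},{"offset": [0.008,0,0],"dr": [0,0,0]},{"offset": [0.005,0,0],"dr": [0,0,0]},{"offset": [0.002,0,0],"dr": [0,0,0]},{"offset": [0,0,0],"dr": [0,0,0]},{"offset": [0,0,0],"dr": [0,0,0]}])

```text
time: 31.37
ee_pos: [0.5055, -0.3091, 0.1938]
orientation: [0.214, 1.559, -0.216]
force: [-0.3, 0.1, -0.8]
gripper_width: 0.0259
```

```bash
python3 - <<'E'
from h import *
im,c,st=snap('wrist','w20.png');print(st['ee_pos'],st['time'],st['force'])
p,Rm=tgt([.5052,-.3088,.185],-15.7,1);d,r=delta(st,p,Rm);print(d,r)
cv2.imwrite('pics/w20c.png',cv2.resize(im[90:340,180:440],None,fx=2.3,fy=2.3,interpolation=cv2.INTER_CUBIC))
E
```

```text
[ 0.50547852 -0.30911619  0.19375374] 31.3667 [-0.2958708   0.07832503 -0.77801941]
[ 0.0088  0.0002 -0.0004] [-0.    0.07  0.04]
```

View pics/w20c.png

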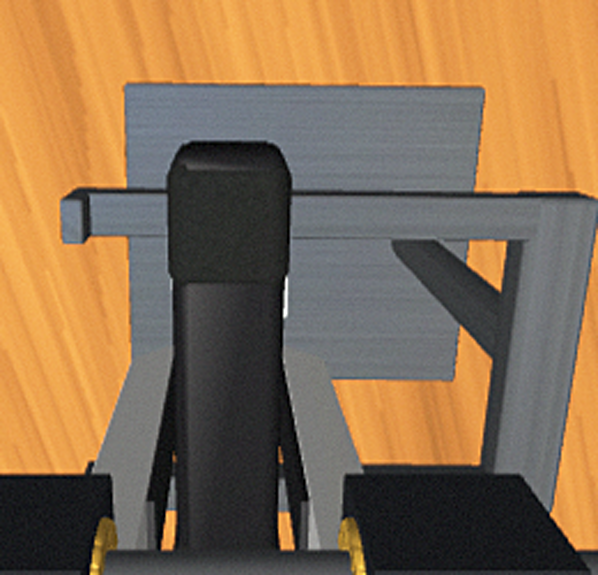

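Aligned, with the lip well in front. I'll go down the last 9 mm slowly.

servo_tool(motion=[{"offset": [0.002,0,0],"dr": [0,0,0]},{"offset": [0.002,0,0],"dr": [0,0,0]},{"offset": [0.0015,0,0],"dr": [0,0,0]},{"offset": [0.001,0,0],"dr": [0,0,0]},{"offset": [0.001,0,0],"dr": [0,0,0]},{"offset": [0.0005,0,0],"dr": [0,0,0]},{"offset": [0.0005,0,0],"dr": [0,0,0]},{"offset": [0,0,0],"dr": [0,0,0]},{"offset": [0,0,0],"dr": [0,0,0]}])

```text
time: 32.17
ee_pos: [0.505, -0.3087, 0.1849]
orientation: [0.215, 1.56, -0.215]
force: [-1.2, 0.9, 1.7]
gripper_width: 0.0259
```

servo_tool(motion=[{"offset": [0,0,0],"dr": [0,0,0]},{"offset": [0,0,0],"dr": [0,0,0]},{"offset": [0,0,0],"dr": [0,0,0]},{"offset": [0,0,0],"dr": [0,0,0]},{"offset": [0,0,0],"dr": [0,0,0]},{"offset": [0,0,0],"dr": [0,0,0]},{"offset": [0,0,0],"dr": [0,0,0]},{"offset": [0,0,0],"dr": [0,0,0]},{"offset": [0,0,0],"dr": [0,0,0]},{"offset": [0,0,0],"dr": [0,0,0]},{"offset": [0,0,0],"dr": [0,0,0]},{"offset": [0,0,0],"dr": [0,0,0]}], jaw=0)

```text
time: 33.17
ee_pos: [0.5051, -0.3088, 0.1845]
orientation: [0.215, 1.56, -0.215]
force: [0.3, -0.9, 0.5]
gripper_width: 0.0939
```

```bash
python3 - <<'E'
from h import *
im,c,st=snap('wrist','w21.png');print(st['gripper_width'],st['force'])
E
```

```text
0.09388255568373194 [ 0.28592478 -0.85379989  0.45830614]
```

View pics/w21.png

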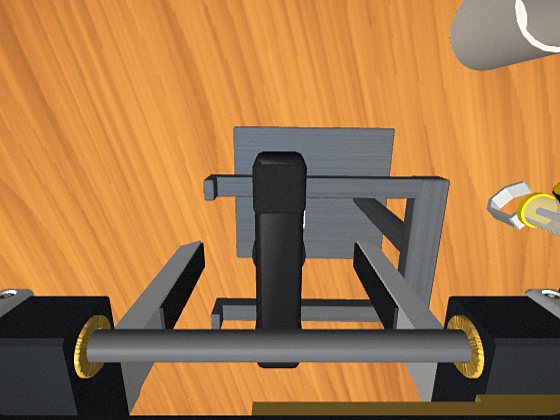

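The gripper is open and the scale stayed seated on the prongs, with its bar at (279,250). I'll retreat straight up and then check.

servo_tool(motion=[{"offset": [-0.005,0,0],"dr": [0,0,0]},{"offset": [-0.012,0,0],"dr": [0,0,0]},{"offset": [-0.02,0,0],"dr": [0,0,0]},{"offset": [-0.025,0,0],"dr": [0,0,0]},{"offset": [-0.025,0,0],"dr": [0,0,0]},{"offset": [-0.025,0,0],"dr": [0,0,0]},{"offset": [-0.02,0,0],"dr": [0,0,0]},{"offset": [-0.012,0,0],"dr": [0,0,0]},{"offset": [-0.005,0,0],"dr": [0,0,0]},{"offset": [0,0,0],"dr": [0,0,0]}])

```text
time: 34.05
ee_pos: [0.5055, -0.3092, 0.3354]
orientation: [0.214, 1.557, -0.217]
force: [0.1, -0.5, -0.0]
gripper_width: 0.094
```

```bash
python3 - <<'E'
from h import *
im,c,st=snap('wrist','w22.png');print(st['ee_pos'],st['time'],st['force'])
im,c,_=snap('scene','s22.png');im,c,_=snap('top','t22.png')
cv2.imwrite('pics/t22c.png',cv2.resize(im[200:290,130:310],None,fx=4,fy=4,interpolation=cv2.INTER_CUBIC))
E
```

```text
[ 0.50554932 -0.3091512   0.33539152] 34.05 [ 0.07806524 -0.47670504 -0.04380236]
```

View pics/w22.png

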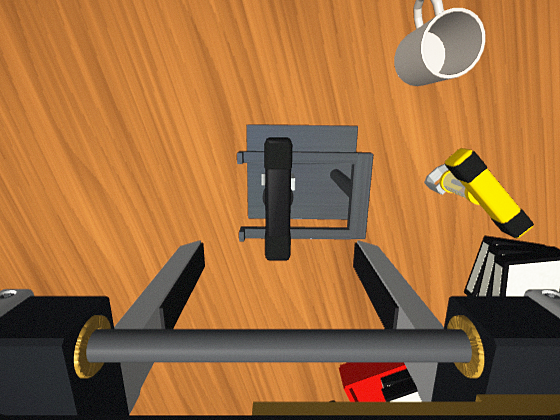

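View pics/s22.png

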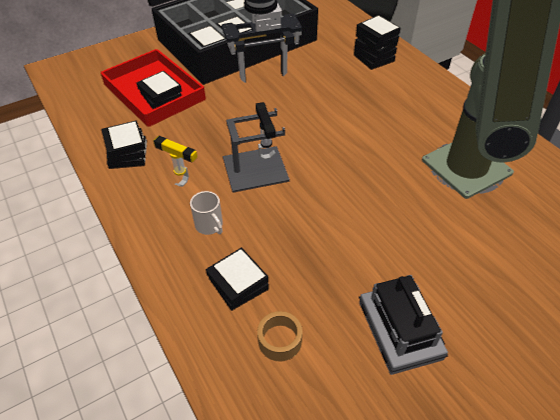

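View pics/t22c.png

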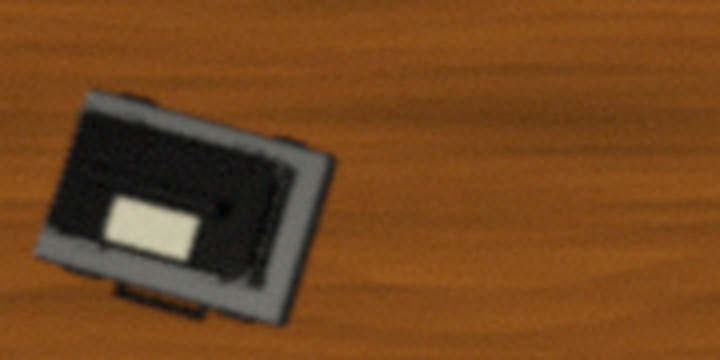

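```bash
python3 - <<'E'
from h import *
c=cam('top')
for n,pts,z in (('flat',[(92,90),(333,156),(283,326),(36,258)],.04),('case',[(84,111),(278,160),(243,282),(50,231)],.105)):
    P=np.array([onz(c,(130+(u+.5)/4-.5,200+(v+.5)/4-.5),z) for u,v in pts])
    print(n,P.mean(0).round(4),[np.linalg.norm(P[i]-P[(i+1)%4]).round(4) for i in range(4)],[np.degrees(np.arctan2(*(P[(i+1)%4]-P[i])[[1,0]])).round(1) for i in range(4)])
E
```

```text
flat [0.5129 0.3125 0.04  ] [np.float64(0.188), np.float64(0.129), np.float64(0.1897), np.float64(0.1297)] [np.float64(-105.4), np.float64(165.2), np.float64(74.8), np.float64(-15.6)]
case [0.5136 0.3136 0.105 ] [np.float64(0.1438), np.float64(0.0886), np.float64(0.1419), np.float64(0.0876)] [np.float64(-104.2), np.float64(165.8), np.float64(75.4), np.float64(-12.9)]
```

Centred within about 1 mm and square to about 1°. The scale hangs on its hanger and the arm is clear, so I'm handing in.

```bash
python3 - <<'E'
from cell import job_done
print(job_done())
E
```

```text
the job is handed in; nothing more can be done
None
```

The job is done and handed in at about 34 s of the 72 s allowed.

- **Weighing:** I took the black scale off its hanger by the grip bar and hooked the packed case at mid-handle. It hung level and still about 21 mm clear of the table for roughly 3 s. Spring geometry puts the stretch near 49 mm, well short of the 68 mm end stop, which makes the case about 0.78 kg.
- **Placing:** I carried it slowly on the scale and set it on the flat grey case. The last top view puts it about 1 mm off centre and square to about 1°.
- **Scale:** I unhooked it and hung it back across both prongs. The gripper is open and about 15 cm above the grip bar, touching nothing.
- **Bystanders:** the mug, tape roll and cartridges look unmoved in the last scene view.

**Disagreements:**
- The top and wrist cameras differed by up to about 3 mm in absolute positions. I relied on offsets measured within one view.
- The wrist force reading was noisy by about 1 N while the case hung, so the weight comes from the spring geometry.
- One move call was refused for its format before the arm moved. I resent it correctly.

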